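Close up the till

TASK

Put the till away for the night: stand every coin cup upright, side by side on the floor of the open cash drawer's front compartment, then push the drawer fully home until its catch holds it. Then lock it by turning the red knob on top of the till clockwise until it is tight and its clutch clicks, stopping at the first click, never a second; leave the stapler and the paper ticket block where they are.

Things in the scene. Friction and masses are not known exactly. Their poses are not given: they have to be found in the camera images.
- cup1_mid (a point): centre of the blue coin cup, 36 mm above its underside: an open tray 88 mm long (its x), 56 wide (y), 36 high, about 110 g, z up. Along its middle stands a grip rib 12 mm thick (in y), 60 long (in x), rising to 70 mm above the underside: pinch it from above, over the rim (rib free from 36 to 70 mm). Three or four cups are present; a missing one reads None throughout.
- cup2_mid (a point): centre of the yellow coin cup, 36 mm above its underside: an open tray 88 mm long (its x), 56 wide (y), 36 high, about 110 g, z up. Along its middle stands a grip rib 12 mm thick (in y), 60 long (in x), rising to 70 mm above the underside: pinch it from above, over the rim (rib free from 36 to 70 mm). Three or four cups are present; a missing one reads None throughout.
- cup3_mid (a point): centre of the green coin cup, 36 mm above its underside: an open tray 88 mm long (its x), 56 wide (y), 36 high, about 110 g, z up. Along its middle stands a grip rib 12 mm thick (in y), 60 long (in x), rising to 70 mm above the underside: pinch it from above, over the rim (rib free from 36 to 70 mm). Three or four cups are present; a missing one reads None throughout.
- cup4_mid (a point): centre of the orange coin cup, 36 mm above its underside: an open tray 88 mm long (its x), 56 wide (y), 36 high, about 110 g, z up. Along its middle stands a grip rib 12 mm thick (in y), 60 long (in x), rising to 70 mm above the underside: pinch it from above, over the rim (rib free from 36 to 70 mm). Three or four cups are present; a missing one reads None throughout.
- coin_bay (a point): centre of the floor of the empty front compartment of the till's open cash drawer; 22 mm above the counter, moves with the drawer. x points into the till (the way the drawer shuts), y left, z up. Clear space 120 mm in x, 294 in y; side and back walls 50 mm above the floor, front 88. Four cups fit side by side, long side along x, spaced 72 mm in y. Shut, it has 90 mm of headroom.
- drawer_front (a point): middle of the outer face of the drawer's flat beige front (346 mm wide, from 14 to 110 mm above the counter), 64 mm above the counter; x points into the till. Push it here along x to shut the drawer.
- drawer (a joint): how far the cash drawer is open, in m: 0 fully home, starts about 0.15. It slides with 1.5 N of friction; a sprung catch resists with up to about 8 N from 14 to 7 mm before home, then draws the drawer in and holds it home (reads under 0.004).
- knob_grip (a point): point on the axis, 11 mm below the top, of the red round lock knob (52 mm across, 34 mm tall, upright axis) on the left of the till's top, 159 mm above the counter (the till's top is at 124 mm; the knob stands on a 68 mm round boss, 10 mm high). Grip it from above across its sides; fingertips may reach 19 mm below this point. Clockwise seen from above tightens.
- lock_bolt (a joint): turn of the lock bolt under the knob, rad, growing as the knob is turned clockwise; starts between 0 and 0.9 and comes up tight at 2.4. Turns freely (0.06 N m) until then and stays where it is left; as the clutch snaps it may spring back by up to 0.25, which is no fault.
- clutch (a joint): slip of the knob's torque-limiting clutch relative to the bolt, rad. Stays near 0 until the bolt is tight; then the knob resists with about 0.25 N m at first, less as it slips, nothing at 0.25 rad, where it snaps forward into the next notch and rests at 0.5: that is one click. A second click would come at 0.75 and rest at 1.0. Turning back does not undo a click.
- stapler: red and black stapler, 130 mm long, 39 mm tall; not part of the job. Origin at the middle of its underside.
- ticket_pad: block of white paper tickets, 100 x 75 x 30 mm; not part of the job. Origin at the middle of its underside.
Mind the look-alikes: they are no part of the job. There is more than one size of the part that bears cup4_mid; the job needs the smaller.

How it is judged (in metres and radians):
On the way, in this order (a step that is already met when the one before it is completed fails the run):
1. every coin cup stands upright on the floor of the drawer's coin bay (x of cup1_mid in the frame of coin_bay between -0.07 and 0.07 m and y of cup1_mid in the frame of coin_bay between -0.155 and 0.155 m and z of cup1_mid in the frame of coin_bay between 0.025 and 0.045 m and angle between each of cup1_mid, cup2_mid, cup3_mid, cup4_mid's own z axis and vertical below 0.2 rad and x of cup2_mid in the frame of coin_bay between -0.07 and 0.07 m and y of cup2_mid in the frame of coin_bay between -0.155 and 0.155 m and z of cup2_mid in the frame of coin_bay between 0.025 and 0.045 m and x of cup3_mid in the frame of coin_bay between -0.07 and 0.07 m and y of cup3_mid in the frame of coin_bay between -0.155 and 0.155 m and z of cup3_mid in the frame of coin_bay between 0.025 and 0.045 m and x of cup4_mid in the frame of coin_bay between -0.07 and 0.07 m and y of cup4_mid in the frame of coin_bay between -0.155 and 0.155 m and z of cup4_mid in the frame of coin_bay between 0.025 and 0.045 m), for 0.3 s.
2. the drawer is fully home, held by its catch (value of joint drawer below 0.004 m), for 0.3 s.
3. the bolt is tight and the clutch has clicked once (value of joint lock_bolt above 2 rad and value of joint clutch between 0.3 and 0.7 rad), for 0.1 s.
At the end, for the whole second after the job is handed in: Every cup is in the coin bay of the drawer, on its floor (centre 25 to 45 mm above it) and upright within 0.2 rad; the drawer is home (under 4 mm open); the bolt is run in (over 2.0 rad) and the clutch has slipped by exactly one click (0.3 to 0.7 rad) and is at rest (all of step 1 and all of step 3 and value of joint drawer below 0.004 m and velocity of joint clutch below 0.1 rad/s); the robot touches nothing.
It fails at once if the clutch clicks a second time (slips beyond 0.72 rad) (value of joint clutch above 0.72 rad).
It fails at once if the stapler or the ticket block is moved by more than 5 cm (distance of any of stapler, ticket_pad from where it was at the start of the episode above 0.05 m).
Of cup1, cup2, cup3, cup4 only 3 to 4 are there at a start; the rules pass over those that are not, and their reading is None.
At some moment in a run one of cup1, cup2, cup3, cup4 may be knocked a few centimetres aside while the robot is not near it.
Once in a run the grip may slacken for a moment while it holds something.
It also fails if it takes over 210 s, if anything falls off the work surface, if the arm or the gripper's body presses on something with over 40 N, if the wrist force passes 120 N, or if a joint passes its speed limit or range.

ROBOT

A 6-joint arm with a two-finger parallel gripper is mounted at the origin on the work surface. World frame = base frame: x ahead of the robot, y to its left, z up, the work surface at z = 0. Lengths are in mm, angles in rad, forces in N, time in s.
With the tool pointing down it reaches from about 200 to 875 mm from the base axis. Payload 3.4 kg.
Tool frame: the origin (TCP) lies between the finger pads; the fingertips stand 14 mm ahead of it and the grasp point (between the pads) lies 5 mm behind it (env.tip_reach is the distance from the TCP to the fingertips, in mm); x points along the fingers, z is the direction in which the jaws open and shut, and the axes are right-handed (so a half turn about x gives the same grasp; the last joint's range is limited). The gripper opens to 94 mm and grips with 3 to 60 N. Pads are 16 mm wide; open, the fingers measure 119 mm over their backs; the gripper's body (75 mm by 177 mm) begins 78 mm behind the grasp point.
Start: joints at [-1.318, 0.276, 1.505, -0, 1.361, -0.121], TCP at [209.967, -535.332, 193.493] pointing down, gripper open.
Joint ranges: [-2.89, 2.89], [-0.75, 2.08], [0.22, 2.7], [-1.18, 4.32], [0.11, 2.71], [-2.7, 2.7]. Speed limits (rad/s): [2.57, 2.57, 3.14, 3.14, 3.14, 3.14].

INTERFACE

Orientations are given as [roll, pitch, yaw] about the fixed x, y, z axes, in that order (R = Rz(yaw) Ry(pitch) Rx(roll)).
In Python, from workcell import env gives the robot as it stands.
- The arm moves only by the tool apply_moves, never from a script. Its argument "plan" is a list of rows, each a list of 2 entries, a list of its own where there are three numbers: the shift along the tool's x, y, z in m, then the turn about the tool's x in rad. In form: [[[dx, dy, dz], spin], ...]. A call has exactly 5 rows; each row shifts and turns the commanded pose from where the row before left it, along the tool's axes as they then stand; what a row does not reach is not made up. A row lasts 1/8 s, in which the tool goes at most 62.5 mm and 10.7 degrees, less where a joint would pass 70% of its speed; a pose out of reach is approached as far as the arm can. A call with a gripper value outside its range is refused whole. "claw" is the finger opening in m, from 0 to 0.094, set as the call begins (left out, the last holds). The fingers move at their own pace and stop on an object; "newtons" is the grip in N (left out, the last holds). Time passes only in rows, so rows that do not move let the fingers close, or fill a call up. It gives the time, the measured TCP pose, the force and the opening at its end, in the units of the state.
- env.sense(): the state, without advancing time (a new reading comes with each control period).
- env.get_image(name): name is "side" or "top"; returns the picture (420x560x3 uint8, red, green, blue); there is no depth.
- env.get_calibration(name): a dict with "fov_y" (degrees; the focal length in pixels is half the picture's height over the tangent of half this angle, whatever the lens; pixels are square), "cx", "cy" (the principal point, pixels), "D" ([k1, k2, p1, p2, k3] as OpenCV has them; the pictures are not rectified), "position" and "orientation" of the camera in the world. Camera axes: x right, y up, looking along -z (the intrinsics and any distortion apply to the point x, -y, -z); pixel columns grow to the right and rows downward; lengths in mm; the calibration is good to about 2 mm. A picture is of the moment at which its call begins. get_calibration takes no time and is no camera call.
- env.hand_in(): hands the job in, once; it reports no verdict.
The state is a dict: "clock": time; "q": joint angles; "qvel": joint speeds; "tau": joint torques, N m; "tool_pos": TCP position; "orientation": TCP orientation; "contact_force": force on the tool from outside, world axes, zero at the start; "torque": the same for the moment, N m; "finger_gap": finger opening in mm.
Only numpy, scipy, OpenCV 4.12 (cv2) and the standard library are available. Lean on these libraries where they do the work, as an engineer would, in place of code of your own. Each camera call takes 0.05 s, during which the arm holds its last target. There are 200 camera calls.

## Working session

There is one attempt and no reset: what is moved stays moved. The work goes in short steps, Python scripts to look and compute and a tool call to move; the robot and the scene stay as the last step left them, time stands still between calls to the robot, and variables do not carry over. Pictures are saved under pics/ and viewed, about 12 in all and at most 16, crops included, and the job is handed in when it is done.

Besides the shell and the picture viewer there is one more tool, called after "Call:" as name([rows], argument=value, ...), one row to a line, values as JSON. apply_moves: Moves the arm, as the interface text tells. Its arguments: {"type":"object","properties":{"plan":{"type":"array"},"claw":{"type":"number"},"newtons":{"type":"number"}},"required":["plan"]}

```bash
ls; mkdir -p pics; python3 - <<'E'
from workcell import env
import cv2
for n in("top","side"):
    im=env.get_image(n); cv2.imwrite(f"pics/{n}0.png",cv2.cvtColor(im,cv2.COLOR_RGB2BGR)); print(n,env.get_calibration(n))
print(env.sense(),env.tip_reach)
E
```

```text
pics
top {'fov_y': 50.33002330932387, 'cx': 279.08994383747927, 'cy': 217.59070743783113, 'D': array([-0.07296503,  0.        ,  0.        ,  0.        ,  0.        ]), 'position': array([ 158.57993196,   15.86268133, 1468.56391055]), 'orientation': array([ 2.05859478e-01, -9.34480391e-04, -1.56212567e+00])}
side {'fov_y': 53.37316460575439, 'cx': 278.265795832467, 'cy': 206.220114033872, 'D': array([0.01003943, 0.        , 0.        , 0.        , 0.        ]), 'position': array([-114.04207289,  735.25476063,  638.81699541]), 'orientation': array([ 1.06146874,  0.02342544, -2.48379714])}
{'clock': 0.1, 'q': array([-1.31798798e+00,  2.76482277e-01,  1.50594729e+00, -3.48807966e-05,
        1.36074550e+00, -1.21029686e-01]), 'qvel': array([-9.63619992e-05, -2.76999470e-03, -4.71555537e-03, -3.50573836e-04,
       -1.43657718e-03,  3.01591623e-03]), 'tau': array([ 2.64270449e-03, -4.05456984e+01, -2.37779421e+01,  7.03463028e-02,
        2.98565731e-02, -4.91525054e-05]), 'tool_pos': array([ 209.81948161, -534.79008397,  192.74310858]), 'orientation': array([3.04211066, 1.56921355, 1.84515966]), 'contact_force': array([-0.3669426 , -0.33144967,  0.66161476]), 'torque': array([-0.0008362 ,  0.01284227, -0.00690584]), 'finger_gap': 94.13962349578875} 14.0
```

View pics/top0.png

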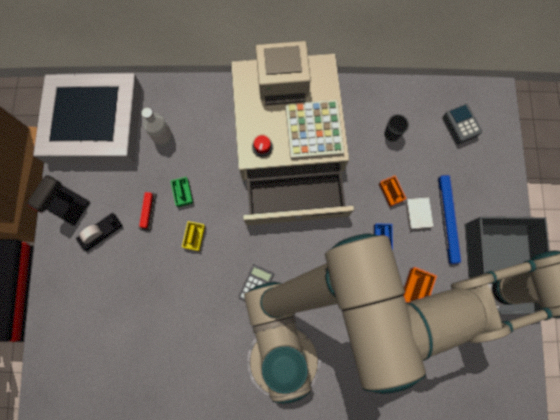

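View pics/side0.png

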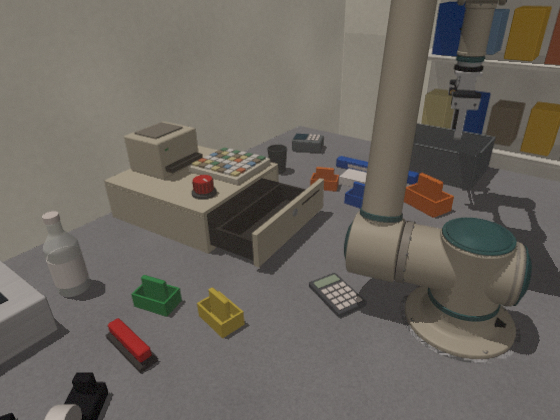

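Top view: green cup (181,192), yellow (193,236), small orange (392,190), blue (383,235, partly behind the arm), and the big orange look-alike at (419,283). The stapler is at (147,210), the ticket block at (419,213), the red knob at (262,145), and the drawer front runs from (246,217) to (352,209).

```bash
cat > h.py <<'E'
from workcell import env
import numpy as np, cv2
from scipy.spatial.transform import Rotation as Rn
from scipy.optimize import minimize
HUE={'blue':(108,128),'yellow':(22,33),'green':(50,80),'orange':(4,16)}
def cam(n):
    c=env.get_calibration(n); f=210/np.tan(np.radians(c['fov_y'])/2)
    K=np.array([[f,0,c['cx']],[0,f,c['cy']],[0,0,1]]); R=Rn.from_euler('xyz',c['orientation']).as_matrix()@np.diag([1,-1,-1.])
    return K,c['D'],R,np.array(c['position'])
C={n:cam(n) for n in('top','side')}
def proj(n,P):
    K,D,R,p=C[n]; r=R.T
    return cv2.projectPoints(np.atleast_2d(P).astype(float),cv2.Rodrigues(r)[0],-r@p,K,D)[0][:,0]
def ray(n,uv,z):
    K,D,R,p=C[n]; u=cv2.undistortPoints(np.array([[uv]],float),K,D)[0,0]
    d=R@[u[0],u[1],1]; return p+d*(z-p[2])/d[2]
def snap(tag=None):
    o={n:env.get_image(n) for n in('top','side')}
    if tag:
        for n in o: cv2.imwrite(f'pics/{n}_{tag}.png',o[n][:,:,::-1])
    return o
def mask(im,col,smin=130):
    h=cv2.cvtColor(im,cv2.COLOR_RGB2HSV); lo,hi=HUE[col]
    return cv2.inRange(h,(lo,smin,40),(hi,255,255))
def box(lx,ly,z0,z1): return np.array([[a*lx/2,b*ly/2,z] for a in(-1,1) for b in(-1,1) for z in(z0,z1)])
TRAY=box(88,56,0,36); RIB=box(60,12,30,70)
def sil(n,x,y,yaw,zb,s=4):
    R=Rn.from_euler('z',yaw).as_matrix(); m=np.zeros((420*s,560*s),np.uint8)
    for B in(TRAY,RIB):
        p=proj(n,B@R.T+[x,y,zb]); cv2.fillConvexPoly(m,cv2.convexHull(np.round((p+.5)*s-.5).astype(np.int32)),255)
    return m
def fit(ims,col,x,y,yaw=None,zb=0,cams=('top','side'),w=22,s=4):
    M={}
    for n in cams:
        u=proj(n,[x,y,zb+35])[0]; k=np.zeros((420,560),np.uint8); r=w*(1 if n=='top' else 1.5); a=np.int32(u-r).clip(0);b=np.int32(u+r)
        k[a[1]:b[1],a[0]:b[0]]=mask(ims[n],col)[a[1]:b[1],a[0]:b[0]]
        k=cv2.morphologyEx(k,cv2.MORPH_CLOSE,np.ones((5,5)))
        M[n]=cv2.resize(k,None,fx=s,fy=s,interpolation=cv2.INTER_LINEAR)>127
    def cost(v):
        c=0
        for n in cams:
            m=sil(n,v[0],v[1],v[2]/50,zb)>0; c+=1-(m&M[n]).sum()/max(1,(m|M[n]).sum())
        return c/len(cams)
    best=None
    for y0 in ([yaw] if yaw is not None else np.arange(0,3.1,.52)):
        r=minimize(cost,[x,y,y0*50],method='Nelder-Mead',options=dict(initial_simplex=np.array([[x,y,y0*50],[x+12,y,y0*50],[x,y+12,y0*50],[x,y,y0*50+12]]),maxfev=120,xatol=.2,fatol=1e-3))
        if best is None or r.fun<best.fun: best=r
    v=best.x; return round(v[0],1),round(v[1],1),round((v[2]/50+np.pi/2)%np.pi-np.pi/2,3),round(best.fun,3)
E
python3 - <<'E'
from h import *
ims=snap()
for c,uv in dict(green=(181,192),yellow=(193,236),orange=(392,190),blue=(383,235)).items():
    p=ray('top',uv,35); print(c,p[:2].round(),fit(ims,c,*p[:2]))
a=ray('top',(246,217),110);b=ray('top',(352,209),110);print('front',a,b, np.arctan2(*(a-b)[:2]))
k=ray('top',(262,145),165);print('knob',k,proj('side',k))
s=env.sense();print(Rn.from_euler('xyz',s['orientation']).as_matrix().round(3))
t=cv2.resize(ims['top'][100:250,220:380],None,fx=5,fy=5,interpolation=cv2.INTER_CUBIC);cv2.imwrite('pics/till.png',t[:600,:,::-1])
E
```

```text
green [542. 344.] (np.float64(548.2), np.float64(345.5), np.float64(0.338), np.float64(0.484))
yellow [394. 297.] (np.float64(396.2), np.float64(299.3), np.float64(-0.2), np.float64(0.059))
orange [ 555. -359.] (np.float64(557.7), np.float64(-363.9), np.float64(0.396), np.float64(0.188))
blue [ 403. -323.] (np.float64(427.3), np.float64(-338.8), np.float64(-1.116), np.float64(0.56))
front [443.2357893  119.87117905 110.        ] [ 471.70874285 -210.48474322  110.        ] -0.08597624709779268
knob [659.47410496  71.80220371 165.        ] [[204.35591504 180.19178964]]
[[-0.     0.931  0.365]
 [ 0.001  0.365 -0.931]
 [-1.     0.    -0.001]]
```

View pics/till.png

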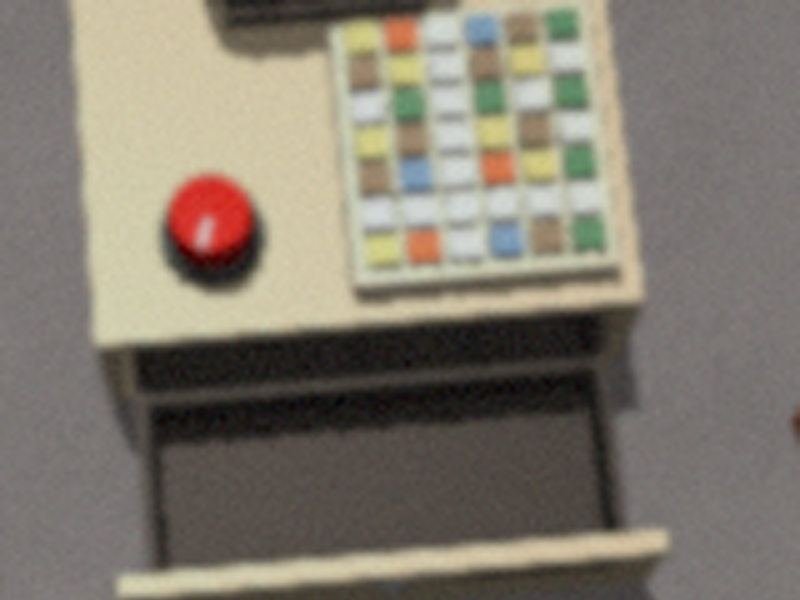

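```bash
python3 - <<'E'
from h import *
ims=snap()
q=lambda x,y,z: ray('top',(219.6+x/5,99.6+y/5),z)
for nm,pts,z in [('front out',[(119,597),(668,550)],110),('front in',[(118,578),(668,532)],110),('till edge',[(97,347),(641,302)],124),('back wall near edge top',[(150,405),(597,373)],72),('sidewalls z72',[(160,560),(615,525)],72),('knob',[(211,219)],170)]:
    P=[q(*p,z) for p in pts]; print(nm,[p.round(1)[:2] for p in P], (P[0]+P[-1])[:2]/2, np.linalg.norm(P[0]-P[-1]).round(1), np.arctan2(-(P[0]-P[-1])[0],(P[0]-P[-1])[1]).round(3))
h={n:cv2.cvtColor(ims[n],cv2.COLOR_RGB2HSV) for n in ims}
for nm,n,(x,y) in [('g','top',(181,192)),('g','side',(155,295)),('b','top',(378,235)),('b','side',(357,197)),('o','top',(392,190)),('o','side',(324,180)),('O','side',(428,198))]:
    w=h[n][y-15:y+15,x-18:x+18].reshape(-1,3); w=w[w[:,1]>110]; print(nm,n,len(w),np.percentile(w,[5,25,50,75,95],axis=0).astype(int).tolist())
E
```

```text
front out [array([436.8, 127.8]), array([ 469.8, -214.2])] [453.3212659  -43.20150768] 343.6 0.096
front in [array([448.9, 128.7]), array([ 481.4, -214.5])] [465.1262173 -42.8885243] 344.8 0.094
till edge [array([594.5, 144.6]), array([ 627.7, -199. ])] [611.09110519 -27.19302989] 345.2 0.096
back wall near edge top [array([572.2, 114. ]), array([ 596.7, -177.3])] [584.42272483 -31.62667634] 292.3 0.084
sidewalls z72 [array([469. , 105.3]), array([ 494.7, -186.8])] [481.86297269 -40.78428867] 293.2 0.088
knob [array([662.8,  72.3])] [662.78100923  72.29487918] 0.0 -0.0
g top 446 [[65, 130, 54], [66, 165, 85], [67, 172, 112], [68, 181, 140], [69, 205, 155]]
g side 754 [[62, 111, 69], [63, 115, 74], [64, 120, 76], [65, 126, 79], [67, 136, 112]]
b top 239 [[107, 115, 65], [108, 166, 84], [109, 199, 111], [110, 214, 137], [112, 242, 162]]
b side 341 [[111, 121, 81], [112, 129, 85], [112, 135, 86], [113, 141, 89], [114, 154, 122]]
o top 505 [[9, 140, 71], [11, 216, 102], [13, 246, 140], [14, 255, 166], [14, 255, 201]]
o side 440 [[9, 127, 99], [9, 162, 108], [10, 167, 110], [11, 172, 113], [11, 180, 152]]
O side 984 [[9, 166, 103], [10, 174, 107], [10, 179, 109], [11, 184, 110], [11, 191, 141]]
```

```bash
sed -i "s/smin=130/smin=95/; s/(108,128)/(103,120)/; s/(lo,smin,40)/(lo,smin,35)/" h.py
cat >> h.py <<'E'
def state():
    s=env.sense(); R=Rn.from_euler('xyz',s['orientation']).as_matrix(); return s,np.array(s['tool_pos']),np.arctan2(R[1,2],R[0,2])
BAY=np.array([525,-37.]);YAW=.092
def slot(i): return BAY+i*np.array([-np.sin(YAW),np.cos(YAW)])
def plan(*wps,step=50,turn=.16,start=None):
    """wps: (x,y,z,phi or None[,exact phi]); prints rows, chunked by 5"""
    _,p,f=state() if start is None else (0,)+start
    p=p.copy()
    for w in wps:
        t=np.array(w[:3],float); ft=f
        if w[3] is not None: ft=f+(w[3]-f+np.pi/2)%np.pi-np.pi/2 if len(w)<5 else w[3]
        n=max(1,int(np.ceil(max(np.linalg.norm(t-p)/step,abs(ft-f)/turn)))); n=-(-n//5)*5
        rows=[];p0,f0=p.copy(),f
        for i in range(n):
            g=p0+(t-p0)*(i+1)/n; d=g-p; z=np.array([np.cos(f),np.sin(f),0]); y=np.array([-np.sin(f),np.cos(f),0])
            r=np.round([-d[2]/1000,d@y/1000,d@z/1000],3)+0.; p=p+1000*(-r[0]*np.array([0,0,1.])+r[1]*y+r[2]*z)
            a=round(-(f0+(ft-f0)*(i+1)/n-f),2)+0.; f-=a; rows.append([r.tolist(),a])
        for i in range(0,n,5): print('[',', '.join(str(x) for x in rows[i:i+5]),']')
        print('  -> at',p.round(1),round(f,3))
E
python3 - <<'E'
from h import *
ims=snap()
for c,uv in dict(green=(181,192),yellow=(193,236),orange=(392,190),blue=(383,235)).items():
    p=ray('top',uv,35); print(c,fit(ims,c,*p[:2]))
    if c=='orange': x,y,w,_=fit(ims,c,*p[:2])
b=ray('top',(383,235),35);print('blue side only',fit(ims,'blue',*b[:2],cams=('side',)))
plan((x,y,200,w+np.pi/2),(x,y,51,w+np.pi/2))
out=[]
for n,(u,v),c in [('top',(392,190),'orange'),('side',(324,180),'orange'),('side',(357,197),'blue'),('side',(155,295),'green')]:
    im=ims[n].copy(); k=mask(im,c); im[k>0]=im[k>0]//2+[0,127,127] if 0 else im[k>0]; a=im[v-25:v+25,u-35:u+35]; m=cv2.cvtColor(k,cv2.COLOR_GRAY2RGB)[v-25:v+25,u-35:u+35]
    out.append(np.vstack([a,m]))
cv2.imwrite('pics/m.png',cv2.resize(np.hstack(out)[:,:,::-1],None,fx=2.8,fy=2.8,interpolation=0))
E
```

```text
green (np.float64(547.6), np.float64(345.5), np.float64(0.244), np.float64(0.089))
yellow (np.float64(396.6), np.float64(299.3), np.float64(-0.186), np.float64(0.046))
orange (np.float64(558.0), np.float64(-363.8), np.float64(0.399), np.float64(0.149))
blue (np.float64(427.8), np.float64(-338.8), np.float64(-1.152), np.float64(0.534))
blue side only (np.float64(428.2), np.float64(-339.5), np.float64(-1.129), np.float64(0.475))
[ [[-0.001, 0.039, -0.003], np.float64(0.0)], [[0.0, 0.038, -0.004], np.float64(-0.01)], [[-0.001, 0.039, -0.002], np.float64(0.0)], [[-0.001, 0.039, -0.003], np.float64(0.0)], [[0.0, 0.038, -0.003], np.float64(0.0)] ]
[ [[-0.001, 0.039, -0.003], np.float64(-0.01)], [[-0.001, 0.039, -0.002], np.float64(0.0)], [[0.0, 0.039, -0.003], np.float64(0.0)], [[-0.001, 0.038, -0.002], np.float64(0.0)], [[-0.001, 0.039, -0.003], np.float64(-0.01)] ]
  -> at [ 558.  -363.7  200.4] -1.167
[ [[0.03, 0.0, 0.0], np.float64(0.0)], [[0.03, 0.0, 0.0], np.float64(0.0)], [[0.03, 0.0, 0.0], np.float64(0.0)], [[0.029, 0.0, 0.0], np.float64(0.0)], [[0.03, 0.0, 0.0], np.float64(0.0)] ]
  -> at [ 558.  -363.7   51.4] -1.167
```

View pics/m.png

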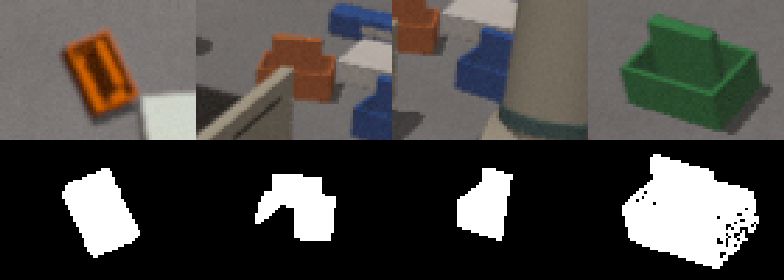

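```bash
sed -i 's/-f),2)+0\.; f-=a/-f),2)+0.; a=float(a); f-=a/' h.py; python3 - <<'E'
from h import *
ims=snap()
for c,uv in dict(green=(181,192),yellow=(193,236),orange=(392,190)).items():
    p=ray('top',uv,35); print(c,fit(ims,c,*p[:2],cams=('top',)),fit(ims,c,*p[:2],cams=('side',)))
E
```

```text
green (np.float64(547.3), np.float64(345.9), np.float64(0.278), np.float64(0.09)) (np.float64(547.8), np.float64(345.5), np.float64(0.188), np.float64(0.076))
yellow (np.float64(397.1), np.float64(299.7), np.float64(-0.178), np.float64(0.041)) (np.float64(395.3), np.float64(299.3), np.float64(-0.197), np.float64(0.035))
orange (np.float64(558.2), np.float64(-363.7), np.float64(0.405), np.float64(0.036)) (np.float64(555.0), np.float64(-361.9), np.float64(0.44), np.float64(0.247))
```

Call:
apply_moves([
  [[0,0.039,-0.003],0],
  [[0,0.038,-0.003],0],
  [[0,0.039,-0.003],0],
  [[0,0.039,-0.003],0],
  [[0,0.038,-0.003],0],
], claw=0.05, newtons=25)

```text
clock: 1.12
tool_pos: [385.3, -450.3, 193.6]
orientation: [0.06, 1.57, -1.137]
contact_force: [-0.6, -0.6, -0.1]
finger_gap: 51.0
```

Call:
apply_moves([
  [[0,0.039,-0.003],-0.01],
  [[0,0.039,-0.002],0],
  [[0,0.039,-0.003],0],
  [[0,0.038,-0.002],0],
  [[0,0.039,-0.003],-0.01],
])

```text
clock: 1.75
tool_pos: [560.4, -366.0, 193.5]
orientation: [-0.322, 1.57, -1.499]
contact_force: [0.5, -0.2, -0.6]
finger_gap: 50.1
```

```bash
python3 - <<'E'
from h import *
ims=snap('a')
print(state()[1:])
print('orange side',fit(ims,'orange',558,-364,.4,cams=('side',)))
for cs in (('top',),('side',),('top','side')): print('blue',fit(ims,'blue',420,-330,cams=cs))
plan((558.2,-363.7,51,.405+np.pi/2))
E
```

```text
(array([ 562.66534367, -364.41539445,  192.97182195]), np.float64(-1.1731980776136475))
orange side (np.float64(556.6), np.float64(-362.8), np.float64(0.403), np.float64(0.245))
blue (np.float64(420.0), np.float64(-330.0), np.float64(0.0), np.float64(1.0))
blue (np.float64(455.7), np.float64(-329.8), np.float64(-1.091), np.float64(0.819))
blue (np.float64(455.7), np.float64(-329.8), np.float64(-1.091), np.float64(0.909))
[ [[0.028, -0.001, 0.0], 0.0], [[0.029, -0.001, -0.001], 0.0], [[0.028, 0.0, 0.0], 0.0], [[0.029, -0.001, -0.001], -0.01], [[0.028, -0.001, 0.0], 0.0] ]
  -> at [ 558.2 -364.1   51. ] -1.163
```

View pics/top_a.png

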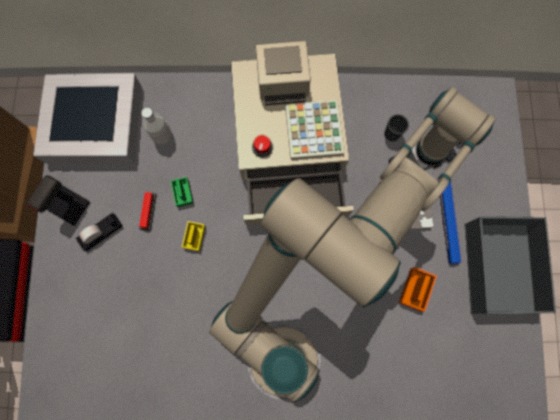

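The arm is now over the small orange cup. The big orange one sits clear at (419,288).

Call:
apply_moves([
  [[0.028,-0.001,0],0],
  [[0.029,-0.001,-0.001],0],
  [[0.028,0,0],0],
  [[0.029,-0.001,-0.001],-0.01],
  [[0.028,-0.001,0],0],
])

```text
clock: 2.48
tool_pos: [554.0, -366.7, 50.7]
orientation: [-1.399, 1.57, -2.567]
contact_force: [-0.2, 0.5, 0.5]
finger_gap: 49.9
```

Call:
apply_moves([
  [[0,0,0],0],
  [[0,0,0],0],
  [[0,0,0],0],
  [[0,0,0],0],
  [[0,0,0],0],
], claw=0.0)

```text
clock: 3.1
tool_pos: [555.2, -366.3, 52.4]
orientation: [0.533, 1.57, -0.633]
contact_force: [0.3, 1.1, 3.1]
finger_gap: 11.6
```

```bash
python3 - <<'E'
from h import *
s,p,f=state();print(p,f,s['finger_gap'],s['contact_force'])
plan((p[0],p[1],250,None),(*slot(-108),250,YAW+np.pi/2),(*slot(-108),75,YAW+np.pi/2))
E
```

```text
[ 555.15168896 -366.29974837   52.38531801] -1.1669072123419881 11.606800991568043 [0.25362659 1.08311909 3.11910393]
[ [[-0.04, 0.0, 0.0], 0.0], [[-0.039, 0.0, 0.0], 0.0], [[-0.04, 0.0, 0.0], 0.0], [[-0.039, 0.0, 0.0], 0.0], [[-0.04, 0.0, 0.0], 0.0] ]
  -> at [ 555.2 -366.3  250.4] -1.167
[ [[0.0, 0.014, -0.042], 0.06], [[0.0, 0.011, -0.043], 0.06], [[0.0, 0.008, -0.044], 0.07], [[0.0, 0.006, -0.044], 0.06], [[0.0, 0.003, -0.045], 0.06] ]
  -> at [ 535.3 -144.3  250.4] -1.477
[ [[0.035, 0.0, 0.0], 0.0], [[0.035, 0.0, 0.0], 0.0], [[0.035, 0.0, 0.0], 0.0], [[0.035, 0.0, 0.0], 0.0], [[0.035, 0.0, 0.0], 0.0] ]
  -> at [ 535.3 -144.3   75.4] -1.477
```

Call:
apply_moves([
  [[-0.04,0,0],0],
  [[-0.04,0,0],0],
  [[-0.04,0,0],0],
  [[-0.04,0,0],0],
  [[-0.04,0,0],0],
])

```text
clock: 3.72
tool_pos: [554.7, -366.2, 252.7]
orientation: [-0.514, 1.571, -1.681]
contact_force: [0.8, -0.2, -0.4]
finger_gap: 11.7
```

Call:
apply_moves([
  [[0,0.014,-0.042],0.06],
  [[0,0.011,-0.043],0.06],
  [[0,0.008,-0.044],0.07],
  [[0,0.006,-0.044],0.06],
  [[0,0.003,-0.045],0.06],
])

```text
clock: 4.35
tool_pos: [534.8, -142.9, 251.4]
orientation: [0.911, 1.57, -0.568]
contact_force: [-0.1, -0.2, -0.7]
finger_gap: 11.3
```

```bash
python3 - <<'E'
from h import *
s,p,f=state();print(p,f,s['finger_gap'],s['contact_force'],slot(-108))
ims=snap('b')
s,p,f=state();print(p,f,s['finger_gap'])
t=slot(-108)-[3,.3]
plan((*t,120,YAW+np.pi/2),(*t,77,YAW+np.pi/2))
cv2.imwrite('pics/b.png',cv2.resize(ims['side'][100:300,150:400],(750,600))[:,:,::-1])
E
```

```text
[ 534.78022515 -142.88796335  251.39226538] -1.479193340752266 11.309792747418303 [-0.1029842  -0.23956046 -0.68517142] [ 534.92198955 -144.54326629]
[ 534.1100336  -139.87485843  251.86641003] -1.473196612036799 11.39293923025641
[ [[0.026, -0.001, 0.001], 0.0], [[0.027, 0.0, 0.001], 0.0], [[0.026, -0.001, 0.001], 0.0], [[0.026, 0.0, 0.001], 0.0], [[0.027, -0.001, 0.001], 0.01] ]
  -> at [ 531.6 -145.1  119.9] -1.483
[ [[0.009, 0.0, 0.0], 0.0], [[0.008, 0.0, 0.0], 0.0], [[0.009, 0.0, 0.0], 0.0], [[0.008, 0.0, 0.0], 0.0], [[0.009, 0.0, 0.0], 0.0] ]
  -> at [ 531.6 -145.1   76.9] -1.483
```

View pics/b.png

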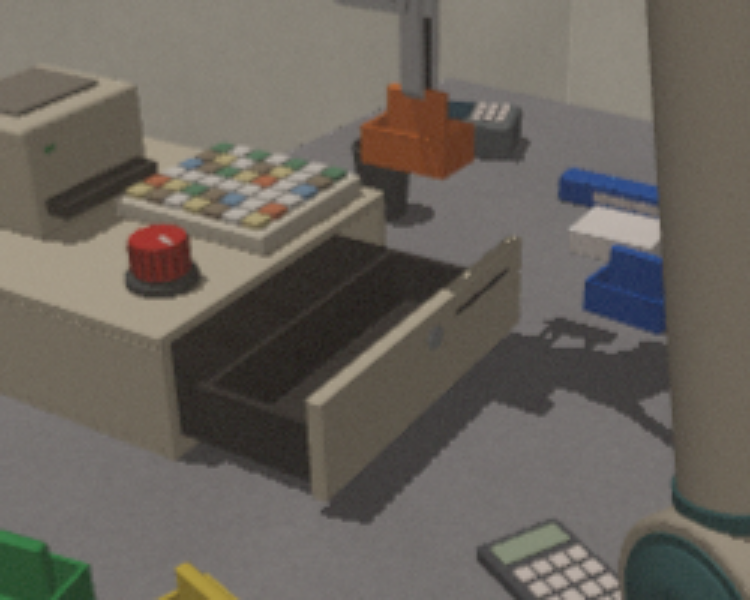

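The orange cup hangs level in the grip above the bay.

Call:
apply_moves([
  [[0.026,-0.001,0.001],0],
  [[0.027,0,0.001],0],
  [[0.026,-0.001,0.001],0],
  [[0.026,0,0.001],0],
  [[0.027,-0.001,0.001],0.01],
])

```text
clock: 5.08
tool_pos: [532.8, -150.5, 118.6]
orientation: [0.434, 1.57, -1.053]
contact_force: [0.3, 0.6, -0.8]
finger_gap: 11.5
```

Call:
apply_moves([
  [[0.012,0,0],0],
  [[0.012,0,0],0],
  [[0.012,0,0],0],
  [[0.008,0,0],0],
  [[0,0,0],0],
])

```text
clock: 5.7
tool_pos: [532.3, -149.4, 75.0]
orientation: [-1.974, 1.57, 2.822]
contact_force: [-0.4, 0.0, -0.8]
finger_gap: 11.2
```

```bash
python3 - <<'E'
from h import *
for i in range(4):
    s,p,f=state();print(p,f,s['finger_gap'],s['contact_force'],slot(-108)); env.get_image('top')
E
```

```text
[ 532.30697329 -149.35100226   75.006783  ] -1.4868547354718018 11.194522056731264 [-0.40436584  0.02090349 -0.84202692] [ 534.92198955 -144.54326629]
[ 532.65494791 -149.50686597   75.50084791] -1.486818753769736 11.791755802629256 [ 0.53882808 -0.64341755 -0.55526896] [ 534.92198955 -144.54326629]
[ 532.90186012 -149.62968174   75.78083421] -1.4869026073239666 11.56231043138567 [ 0.70388978  0.27009279 -0.59569371] [ 534.92198955 -144.54326629]
[ 533.03927017 -149.66160899   75.96506978] -1.4868571125026329 11.704676675753088 [ 0.02831701 -0.08763614 -1.59209993] [ 534.92198955 -144.54326629]
```

Call:
apply_moves([
  [[0,0,-0.004],0],
  [[0.001,0,0],0],
  [[0,0,0],0],
  [[0,0,0],0],
  [[0,0,0],0],
])

```text
clock: 6.52
tool_pos: [532.3, -145.6, 74.5]
orientation: [0.254, 1.571, -1.233]
contact_force: [-0.3, 0.6, -0.7]
finger_gap: 11.8
```

Call:
apply_moves([
  [[0,0,0],0],
  [[0,0,0],0],
  [[0,0,0],0],
  [[-0.005,0,0],0],
  [[-0.02,0,0],0],
], claw=0.035)

```text
clock: 7.15
tool_pos: [531.3, -145.2, 99.0]
orientation: [-2.018, 1.568, 2.778]
contact_force: [1.7, -0.0, -0.3]
finger_gap: 35.0
```

Call:
apply_moves([
  [[-0.04,0,0],0],
  [[-0.04,0,0],0],
  [[-0.04,0,0],0],
  [[-0.03,0,0],0],
  [[0,0,0],0],
], claw=0.05)

```text
clock: 7.78
tool_pos: [533.7, -146.1, 252.3]
orientation: [1.082, 1.565, -0.405]
contact_force: [0.2, 0.9, -0.2]
finger_gap: 50.0
```

```bash
python3 - <<'E'
from h import *
for i in range(4): ims=snap('c')
s,p,f=state();print(p,f,s['finger_gap'])
for cs in (('top',),('side',),('top','side')): print('blue',fit(ims,'blue',425,-340,cams=cs,w=26))
cv2.imwrite('pics/c.png',np.hstack([cv2.resize(ims['top'][150:330,210:450],(400,300)),cv2.resize(ims['side'][100:280,200:440],(400,300))])[:,:,::-1])
E
```

```text
[ 531.7965864  -145.33983393  248.35986248] -1.4870476301982642 49.97543081241866
blue (np.float64(398.5), np.float64(-325.7), np.float64(-0.052), np.float64(0.052))
blue (np.float64(397.4), np.float64(-322.9), np.float64(-0.358), np.float64(0.428))
blue (np.float64(398.3), np.float64(-325.7), np.float64(-0.051), np.float64(0.242))
```

View pics/c.png

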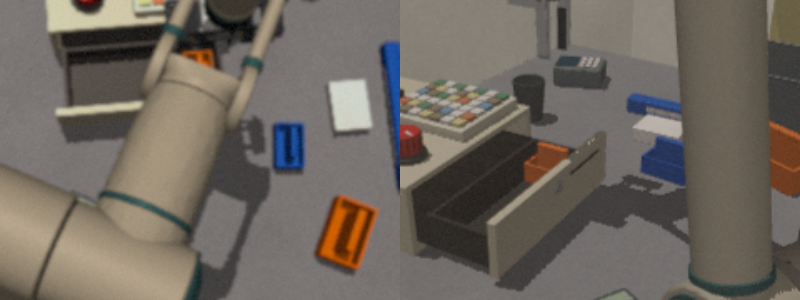

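Orange stands in the bay. Blue is now fully visible (top crop at about 289,147).

```bash
python3 - <<'E'
from h import *
plan((398.5,-325.7,150,-.052+np.pi/2))
E
```

```text
[ [[0.02, -0.03, 0.034], 0.03], [[0.019, -0.028, 0.034], 0.02], [[0.02, -0.028, 0.035], 0.03], [[0.02, -0.027, 0.036], 0.03], [[0.019, -0.025, 0.037], 0.03] ]
  -> at [ 399.  -325.5  150.4] -1.627
```

Call:
apply_moves([
  [[0.02,-0.03,0.034],0.03],
  [[0.019,-0.028,0.034],0.02],
  [[0.02,-0.028,0.035],0.03],
  [[0.02,-0.027,0.036],0.03],
  [[0.019,-0.025,0.037],0.03],
])

```text
clock: 8.8
tool_pos: [398.3, -326.6, 150.5]
orientation: [-2.34, 1.57, 2.315]
contact_force: [0.3, -0.4, -0.9]
finger_gap: 49.7
```

```bash
cat >> h.py <<'E'
def settle(n=6):
    for i in range(n): im=env.get_image('side')
    s,p,f=state(); print('at',p.round(1),round(f,3),'gap',round(s['finger_gap'],1),'F',s['contact_force'].round(1),'t',s['clock']); return p,f
E
python3 - <<'E'
from h import *
settle(); ims=snap()
print(fit(ims,'blue',398,-325,-.05,cams=('side',)))
plan((398.5,-325.7,51,-.052+np.pi/2))
E
```

```text
at [ 400.2 -325.3  151.8] -1.626 gap 49.9 F [-0.3  0.5  1. ] t 9.1
(np.float64(432.7), np.float64(-339.7), np.float64(-1.104), np.float64(0.62))
[ [[0.02, 0.0, 0.0], 0.0], [[0.02, -0.001, 0.0], 0.0], [[0.021, 0.0, 0.0], 0.0], [[0.02, -0.001, 0.001], 0.0], [[0.02, 0.0, 0.0], 0.0] ]
  -> at [ 398.4 -326.    51.1] -1.625
```

Call:
apply_moves([
  [[0.02,0,0],0],
  [[0.02,-0.001,0],0],
  [[0.021,0,0],0],
  [[0.02,-0.001,0.001],0],
  [[0.02,0,0],0],
])

```text
clock: 9.82
tool_pos: [398.5, -326.1, 50.5]
orientation: [0.868, 1.569, -0.758]
contact_force: [0.1, -0.3, -0.0]
finger_gap: 50.1
```

Call:
apply_moves([
  [[0,0,0],0],
  [[0,0,0],0],
  [[0,0,0],0],
  [[0,0,0],0],
  [[0,0,0],0],
], claw=0.0)

```text
clock: 10.45
tool_pos: [397.7, -326.7, 51.0]
orientation: [1.21, 1.57, -0.417]
contact_force: [-0.2, 2.0, 2.4]
finger_gap: 11.7
```

```bash
python3 - <<'E'
from h import *
p,f=settle(2)
plan((p[0],p[1],230,None),(*slot(-36),230,YAW+np.pi/2))
E
```

```text
at [ 397.7 -326.7   51. ] -1.627 gap 11.5 F [0.5 0.5 4. ] t 10.55
[ [[-0.036, 0.0, 0.0], 0.0], [[-0.036, 0.0, 0.0], 0.0], [[-0.035, 0.0, 0.0], 0.0], [[-0.036, 0.0, 0.0], 0.0], [[-0.036, 0.0, 0.0], 0.0] ]
  -> at [ 397.7 -326.7  230. ] -1.627
[ [[0.0, 0.012, -0.026], -0.01], [[0.0, 0.011, -0.026], -0.02], [[0.0, 0.013, -0.026], -0.01], [[0.0, 0.012, -0.025], -0.02], [[0.0, 0.014, -0.026], -0.01] ]
[ [[0.0, 0.013, -0.025], -0.02], [[0.0, 0.014, -0.025], -0.01], [[0.0, 0.014, -0.025], -0.02], [[0.0, 0.015, -0.024], -0.01], [[0.0, 0.015, -0.024], -0.02] ]
  -> at [528.7 -73.3 230. ] -1.477
```

Call:
apply_moves([
  [[-0.036,0,0],0],
  [[-0.036,0,0],0],
  [[-0.035,0,0],0],
  [[-0.036,0,0],0],
  [[-0.036,0,0],0],
])

```text
clock: 11.18
tool_pos: [396.9, -326.5, 230.2]
orientation: [-1.624, 1.57, 3.032]
contact_force: [0.6, -0.3, -2.2]
finger_gap: 11.9
```

Call:
apply_moves([
  [[0,0.012,-0.026],-0.01],
  [[0,0.011,-0.026],-0.02],
  [[0,0.013,-0.026],-0.01],
  [[0,0.012,-0.025],-0.02],
  [[0,0.014,-0.026],-0.01],
])

```text
clock: 11.8
tool_pos: [462.9, -198.7, 229.0]
orientation: [-1.418, 1.57, -2.975]
contact_force: [0.1, -0.7, -1.5]
finger_gap: 11.6
```

Call:
apply_moves([
  [[0,0.013,-0.025],-0.02],
  [[0,0.014,-0.025],-0.01],
  [[0,0.014,-0.025],-0.02],
  [[0,0.015,-0.024],-0.01],
  [[0,0.015,-0.024],-0.02],
])

```text
clock: 12.42
tool_pos: [528.4, -72.6, 229.0]
orientation: [-1.217, 1.57, -2.694]
contact_force: [0.3, 0.0, -1.0]
finger_gap: 11.4
```

```bash
python3 - <<'E'
from h import *
p,f=settle(6)
t=slot(-36)
plan((*t,110,YAW+np.pi/2),(*t,76,YAW+np.pi/2))
E
```

```text
at [527.8 -74.  229.2] -1.478 gap 11.9 F [ 0.5  0.1 -0.4] t 12.725
[ [[0.024, 0.0, 0.0], 0.0], [[0.024, 0.0, 0.0], 0.0], [[0.024, 0.0, -0.001], 0.0], [[0.023, 0.0, 0.0], 0.0], [[0.024, 0.001, 0.0], 0.0] ]
  -> at [528.7 -72.9 110.2] -1.478
[ [[0.007, 0.0, 0.0], 0.0], [[0.007, 0.0, 0.0], 0.0], [[0.007, 0.0, 0.0], 0.0], [[0.006, 0.0, 0.0], 0.0], [[0.007, 0.0, 0.0], 0.0] ]
  -> at [528.7 -72.9  76.2] -1.478
```

Call:
apply_moves([
  [[0.024,0,0],0],
  [[0.024,0,0],0],
  [[0.024,0,-0.001],0],
  [[0.023,0,0],0],
  [[0.024,0.001,0],0],
])

```text
clock: 13.35
tool_pos: [528.8, -73.3, 109.9]
orientation: [0.244, 1.57, -1.235]
contact_force: [-0.1, 0.0, -2.2]
finger_gap: 11.6
```

Call:
apply_moves([
  [[0.012,0,0],0],
  [[0.012,0,0],0],
  [[0.008,0,0],0],
  [[0.004,0,0],0],
  [[0,0,0],0],
])

```text
clock: 13.98
tool_pos: [529.3, -72.1, 74.5]
orientation: [0.651, 1.571, -0.826]
contact_force: [-0.7, 0.3, -0.3]
finger_gap: 11.7
```

```bash
python3 - <<'E'
from h import *
p,f=settle(4);print(slot(-36))
E
```

```text
at [529.6 -72.2  74.9] -1.477 gap 11.4 F [-0.4  0.2 -0.8] t 14.175
[528.30732985 -72.84775543]
```

Release, rise, then look at the left cups from a fresh picture.

Call:
apply_moves([
  [[0.001,0,0],0],
  [[0,0,0],0],
  [[0,0,0],0],
  [[0,0,0],0],
  [[0,0,0],0],
])

```text
clock: 14.8
tool_pos: [529.2, -72.1, 73.4]
orientation: [-0.01, 1.571, -1.487]
contact_force: [0.4, 0.5, -0.8]
finger_gap: 11.7
```

Call:
apply_moves([
  [[0,0,0],0],
  [[0,0,0],0],
  [[0,0,0],0],
  [[-0.005,0,0],0],
  [[-0.02,0,0],0],
], claw=0.035)

```text
clock: 15.42
tool_pos: [528.3, -71.9, 98.0]
orientation: [-1.893, 1.568, 2.913]
contact_force: [1.0, -0.5, 0.7]
finger_gap: 35.1
```

Call:
apply_moves([
  [[-0.035,0,0],0],
  [[-0.035,0,0],0],
  [[-0.035,0,0],0],
  [[-0.015,0,0],0],
  [[0,0,0],0],
], claw=0.05)

```text
clock: 16.05
tool_pos: [529.6, -72.2, 219.1]
orientation: [1.172, 1.569, -0.305]
contact_force: [-0.1, 0.2, 0.5]
finger_gap: 50.1
```

```bash
python3 - <<'E'
from h import *
settle(4); ims=snap('d')
for c,x,y in (('green',547,345),('yellow',397,299)):
    for cs in (('top',),('side',)): print(c,fit(ims,c,x,y,cams=cs))
x,y,w,_=fit(ims,'yellow',397,299)
plan((x,y,150,w+np.pi/2))
cv2.imwrite('pics/d.png',np.hstack([cv2.resize(ims['top'][150:330,130:370],(400,300)),cv2.resize(ims['side'][100:280,200:440],(400,300))])[:,:,::-1])
E
```

```text
at [528.3 -71.9 216.8] -1.477 gap 49.9 F [-0.2  0.1  1. ] t 16.25
green (np.float64(547.3), np.float64(346.6), np.float64(0.278), np.float64(0.093))
green (np.float64(547.6), np.float64(345.9), np.float64(0.201), np.float64(0.079))
yellow (np.float64(397.2), np.float64(299.8), np.float64(-0.176), np.float64(0.041))
yellow (np.float64(395.5), np.float64(298.8), np.float64(-0.185), np.float64(0.036))
[ [[0.007, -0.01, -0.038], 0.03], [[0.006, -0.01, -0.038], 0.03], [[0.007, -0.012, -0.038], 0.02], [[0.007, -0.013, -0.037], 0.03], [[0.007, -0.014, -0.037], 0.03] ]
[ [[0.006, -0.015, -0.036], 0.03], [[0.007, -0.016, -0.036], 0.03], [[0.007, -0.017, -0.036], 0.03], [[0.006, -0.018, -0.035], 0.02], [[0.007, -0.019, -0.035], 0.03] ]
  -> at [396.4 299.9 150.1] -1.757
```

View pics/d.png

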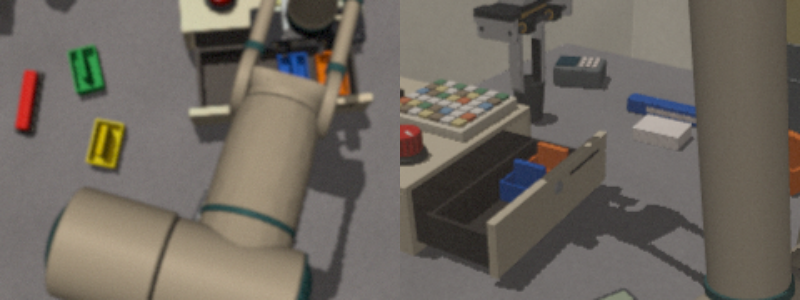

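Blue and orange stand side by side in the bay, and yellow and green haven't moved. Yellow is next.

Call:
apply_moves([
  [[0.007,-0.01,-0.038],0.03],
  [[0.006,-0.01,-0.038],0.03],
  [[0.007,-0.012,-0.038],0.02],
  [[0.007,-0.013,-0.037],0.03],
  [[0.007,-0.014,-0.037],0.03],
])

```text
clock: 16.98
tool_pos: [462.3, 114.8, 183.6]
orientation: [-1.421, 1.57, -3.04]
contact_force: [-0.7, -0.1, -0.7]
finger_gap: 49.8
```

Call:
apply_moves([
  [[0.006,-0.015,-0.036],0.03],
  [[0.007,-0.016,-0.036],0.03],
  [[0.007,-0.017,-0.036],0.03],
  [[0.006,-0.018,-0.035],0.02],
  [[0.007,-0.019,-0.035],0.03],
])

```text
clock: 17.6
tool_pos: [396.3, 300.8, 150.7]
orientation: [-0.733, 1.57, -2.491]
contact_force: [-1.0, -0.9, -0.2]
finger_gap: 50.2
```

```bash
python3 - <<'E'
from h import *
settle(); ims=snap()
print(fit(ims,'yellow',397,299,-.18,cams=('side',)))
plan((396.5,299.4,51,-.18+np.pi/2))
E
```

```text
at [397.3 298.9 151.3] -1.757 gap 50.0 F [0.4 0.4 0.3] t 17.9
(np.float64(395.9), np.float64(299.1), np.float64(-0.191), np.float64(0.034))
[ [[0.02, 0.0, 0.0], 0.0], [[0.02, 0.0, 0.0], 0.0], [[0.02, -0.001, 0.0], 0.0], [[0.02, 0.0, 0.0], -0.01], [[0.021, 0.0, 0.0], 0.0] ]
  -> at [396.6 298.9  50.5] -1.748
```

Call:
apply_moves([
  [[0.02,0,0],0],
  [[0.02,0,0],0],
  [[0.02,-0.001,0],0],
  [[0.02,0,0],0],
  [[0.02,0,0],0],
])

```text
clock: 18.62
tool_pos: [396.9, 299.0, 51.1]
orientation: [1.905, 1.57, 0.147]
contact_force: [0.5, -0.1, -0.2]
finger_gap: 50.0
```

Call:
apply_moves([
  [[0,0,0],0],
  [[0,0,0],0],
  [[0,0,0],0],
  [[0,0,0],0],
  [[0,0,0],0],
], claw=0.0)

```text
clock: 19.25
tool_pos: [396.4, 299.9, 52.0]
orientation: [1.827, 1.57, 0.071]
contact_force: [-0.5, -1.1, 2.0]
finger_gap: 11.5
```

```bash
python3 - <<'E'
from h import *
p,f=settle(2)
plan((p[0],p[1],230,None),(*slot(36),230,YAW+np.pi/2))
E
```

```text
at [396.4 299.9  51.9] -1.757 gap 11.6 F [-0.1 -1.   3.4] t 19.35
[ [[-0.036, 0.0, 0.0], 0.0], [[-0.035, 0.0, 0.0], 0.0], [[-0.036, 0.0, 0.0], 0.0], [[-0.035, 0.0, 0.0], 0.0], [[-0.036, 0.0, 0.0], 0.0] ]
  -> at [396.4 299.9 229.9] -1.757
[ [[0.0, 0.018, 0.027], -0.03], [[0.0, 0.017, 0.028], -0.03], [[0.0, 0.016, 0.028], -0.02], [[0.0, 0.016, 0.029], -0.03], [[0.0, 0.015, 0.029], -0.03] ]
[ [[0.0, 0.013, 0.029], -0.03], [[0.0, 0.013, 0.03], -0.02], [[0.0, 0.013, 0.031], -0.03], [[0.0, 0.011, 0.03], -0.03], [[0.0, 0.011, 0.031], -0.03] ]
  -> at [521.8  -1.2 229.9] -1.477
```

Call:
apply_moves([
  [[-0.036,0,0],0],
  [[-0.035,0,0],0],
  [[-0.036,0,0],0],
  [[-0.035,0,0],0],
  [[-0.036,0,0],0],
])

```text
clock: 19.98
tool_pos: [395.6, 299.9, 230.2]
orientation: [-1.173, 1.57, -2.93]
contact_force: [-0.0, 0.0, -0.6]
finger_gap: 11.1
```

Call:
apply_moves([
  [[0,0.018,0.027],-0.03],
  [[0,0.017,0.028],-0.03],
  [[0,0.016,0.028],-0.02],
  [[0,0.016,0.029],-0.03],
  [[0,0.015,0.029],-0.03],
])

```text
clock: 20.6
tool_pos: [459.1, 148.5, 229.1]
orientation: [-1.703, 1.57, 2.965]
contact_force: [-0.3, 0.1, -0.5]
finger_gap: 11.6
```

Call:
apply_moves([
  [[0,0.013,0.029],-0.03],
  [[0,0.013,0.03],-0.02],
  [[0,0.013,0.031],-0.03],
  [[0,0.011,0.03],-0.03],
  [[0,0.011,0.031],-0.03],
])

```text
clock: 21.22
tool_pos: [521.4, -2.0, 229.1]
orientation: [-2.272, 1.57, 2.535]
contact_force: [0.7, -0.5, -0.5]
finger_gap: 11.3
```

```bash
python3 - <<'E'
from h import *
p,f=settle(6)
t=slot(36)
plan((*t,110,YAW+np.pi/2))
E
```

```text
at [ 5.207e+02 -2.000e-01  2.292e+02] -1.477 gap 11.5 F [-0.7  0.2 -0.3] t 21.525
[ [[0.024, 0.0, 0.0], 0.0], [[0.024, 0.0, 0.0], 0.0], [[0.024, 0.001, 0.001], 0.0], [[0.023, 0.0, 0.0], 0.0], [[0.024, 0.0, 0.0], 0.0] ]
  -> at [521.8  -1.1 110.2] -1.477
```

Call:
apply_moves([
  [[0.024,0,0],0],
  [[0.024,0,0],0],
  [[0.024,0.001,0.001],0],
  [[0.023,0,0],0],
  [[0.024,0,0],0],
])

```text
clock: 22.15
tool_pos: [522.1, -0.8, 110.0]
orientation: [2.187, 1.57, 0.711]
contact_force: [0.4, -0.1, -0.9]
finger_gap: 11.4
```

Call:
apply_moves([
  [[0.012,0,0],0],
  [[0.012,0,0],0],
  [[0.007,0,0],0],
  [[0.004,0,0],0],
  [[0,0,0],0],
])

```text
clock: 22.78
tool_pos: [522.6, -2.2, 75.5]
orientation: [0.995, 1.571, -0.482]
contact_force: [0.7, 0.4, -1.1]
finger_gap: 11.8
```

```bash
python3 - <<'E'
from h import *
p,f=settle(3);print(slot(36))
E
```

```text
at [522.9  -2.2  75.9] -1.477 gap 11.2 F [-0.6 -0.2 -0.8] t 22.925
[521.69267015  -1.15224457]
```

Call:
apply_moves([
  [[0.001,0,0],0],
  [[0,0,0],0],
  [[0,0,0],0],
  [[0,0,0],0],
  [[0,0,0],0],
])

```text
clock: 23.55
tool_pos: [522.5, -2.1, 74.5]
orientation: [0.831, 1.571, -0.646]
contact_force: [-0.8, 0.5, -1.6]
finger_gap: 11.6
```

Call:
apply_moves([
  [[0,0,0],0],
  [[0,0,0],0],
  [[0,0,0],0],
  [[-0.005,0,0],0],
  [[-0.02,0,0],0],
], claw=0.035)

```text
clock: 24.18
tool_pos: [521.5, -2.0, 99.0]
orientation: [-1.771, 1.568, 3.035]
contact_force: [0.4, 0.3, -0.3]
finger_gap: 35.0
```

Call:
apply_moves([
  [[-0.035,0,0],0],
  [[-0.035,0,0],0],
  [[-0.035,0,0],0],
  [[-0.015,0,0],0],
  [[0,0,0],0],
], claw=0.05)

```text
clock: 24.8
tool_pos: [522.9, -2.2, 220.1]
orientation: [1.282, 1.569, -0.195]
contact_force: [1.0, -1.3, -1.0]
finger_gap: 50.1
```

```bash
python3 - <<'E'
from h import *
settle(4); ims=snap('e')
for cs in (('top',),('side',)): print(fit(ims,'green',547,345,cams=cs))
x,y,w,_=fit(ims,'green',547,345)
plan((x,y,150,w+np.pi/2))
E
```

```text
at [521.5  -2.  217.8] -1.477 gap 50.2 F [-0.3  0.1  0.5] t 25.0
(np.float64(547.7), np.float64(346.6), np.float64(0.31), np.float64(0.102))
(np.float64(546.7), np.float64(345.6), np.float64(0.187), np.float64(0.077))
[ [[0.007, 0.006, -0.034], -0.01], [[0.007, 0.006, -0.035], -0.02], [[0.006, 0.007, -0.034], -0.01], [[0.007, 0.007, -0.034], -0.02], [[0.007, 0.008, -0.034], -0.01] ]
[ [[0.007, 0.008, -0.034], -0.01], [[0.007, 0.009, -0.034], -0.02], [[0.006, 0.009, -0.034], -0.01], [[0.007, 0.009, -0.033], -0.02], [[0.007, 0.011, -0.034], -0.01] ]
  -> at [547.7 346.6 150.1] -1.337
```

Call:
apply_moves([
  [[0.007,0.006,-0.034],-0.01],
  [[0.007,0.006,-0.035],-0.02],
  [[0.006,0.007,-0.034],-0.01],
  [[0.007,0.007,-0.034],-0.02],
  [[0.007,0.008,-0.034],-0.01],
])

```text
clock: 25.72
tool_pos: [535.1, 172.8, 184.4]
orientation: [-1.413, 1.57, -2.82]
contact_force: [0.7, 0.0, -0.1]
finger_gap: 49.9
```

Call:
apply_moves([
  [[0.007,0.008,-0.034],-0.01],
  [[0.007,0.009,-0.034],-0.02],
  [[0.006,0.009,-0.034],-0.01],
  [[0.007,0.009,-0.033],-0.02],
  [[0.007,0.011,-0.034],-0.01],
])

```text
clock: 26.35
tool_pos: [548.1, 347.4, 150.3]
orientation: [-1.2, 1.569, -2.536]
contact_force: [-0.2, 0.5, -0.5]
finger_gap: 50.0
```

```bash
python3 - <<'E'
from h import *
settle(); ims=snap('f')
print(fit(ims,'green',547,345,.24,cams=('side',)))
plan((547.4,346,51,.235+np.pi/2))
cv2.imwrite('pics/f.png',np.hstack([cv2.resize(ims['top'][150:330,130:370],(400,300)),cv2.resize(ims['side'][180:345,50:270],(400,300))])[:,:,::-1])
E
```

```text
at [548.3 345.5 151.2] -1.338 gap 50.1 F [-0.3  0.   0.1] t 26.65
(np.float64(547.1), np.float64(346.0), np.float64(0.187), np.float64(0.072))
[ [[0.02, 0.0, 0.0], 0.0], [[0.02, 0.0, 0.0], 0.0], [[0.02, -0.001, -0.001], 0.0], [[0.021, 0.0, 0.0], 0.0], [[0.02, 0.0, 0.0], 0.0] ]
  -> at [547.3 346.1  50.7] -1.338
```

View pics/f.png

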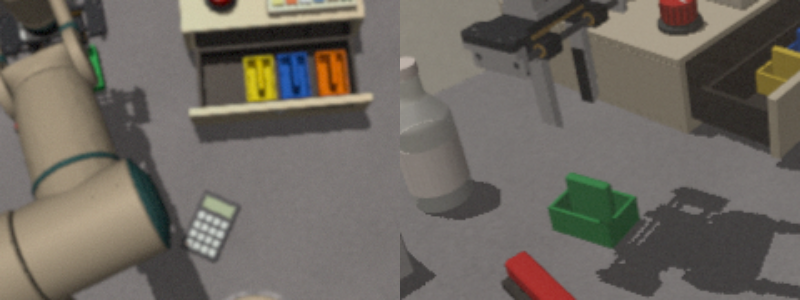

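Yellow, blue and orange stand in a row, with the left slot free. The gripper is centred over green.

Call:
apply_moves([
  [[0.02,0,0],0],
  [[0.02,0,0],0],
  [[0.02,-0.001,-0.001],0],
  [[0.02,0,0],0],
  [[0.02,0,0],0],
])

```text
clock: 27.38
tool_pos: [547.5, 346.3, 51.4]
orientation: [1.479, 1.57, 0.141]
contact_force: [-0.1, -0.4, 0.6]
finger_gap: 50.1
```

Call:
apply_moves([
  [[0,0,0],0],
  [[0,0,0],0],
  [[0,0,0],0],
  [[0,0,0],0],
  [[0,0,0],0],
], claw=0.0)

```text
clock: 28.0
tool_pos: [547.6, 347.2, 52.1]
orientation: [1.418, 1.57, 0.082]
contact_force: [0.0, -0.8, 3.2]
finger_gap: 11.5
```

```bash
python3 - <<'E'
from h import *
p,f=settle(2)
plan((p[0],p[1],230,None),(*slot(108),230,YAW+np.pi/2))
E
```

```text
at [547.6 347.2  52.1] -1.337 gap 11.3 F [ 0.6 -0.9  4. ] t 28.1
[ [[-0.036, 0.0, 0.0], 0.0], [[-0.035, 0.0, 0.0], 0.0], [[-0.036, 0.0, 0.0], 0.0], [[-0.035, 0.0, 0.0], 0.0], [[-0.036, 0.0, 0.0], 0.0] ]
  -> at [547.6 347.2 230.1] -1.337
[ [[0.0, -0.01, 0.026], 0.01], [[0.0, -0.009, 0.026], 0.02], [[0.0, -0.009, 0.027], 0.01], [[0.0, -0.008, 0.026], 0.02], [[0.0, -0.008, 0.027], 0.01] ]
[ [[0.0, -0.008, 0.027], 0.02], [[0.0, -0.007, 0.027], 0.01], [[0.0, -0.007, 0.027], 0.01], [[0.0, -0.007, 0.027], 0.02], [[0.0, -0.006, 0.027], 0.01] ]
  -> at [514.9  70.5 230.1] -1.477
```

Call:
apply_moves([
  [[-0.036,0,0],0],
  [[-0.035,0,0],0],
  [[-0.036,0,0],0],
  [[-0.035,0,0],0],
  [[-0.036,0,0],0],
])

```text
clock: 28.72
tool_pos: [546.7, 347.2, 230.0]
orientation: [-1.502, 1.57, -2.839]
contact_force: [0.4, -0.1, -1.4]
finger_gap: 11.7
```

Call:
apply_moves([
  [[0,-0.01,0.026],0.01],
  [[0,-0.009,0.026],0.02],
  [[0,-0.009,0.027],0.01],
  [[0,-0.008,0.026],0.02],
  [[0,-0.008,0.027],0.01],
])

```text
clock: 29.35
tool_pos: [530.6, 208.2, 229.0]
orientation: [-1.605, 1.57, -3.012]
contact_force: [0.2, -0.4, -0.3]
finger_gap: 11.6
```

Call:
apply_moves([
  [[0,-0.008,0.027],0.02],
  [[0,-0.007,0.027],0.01],
  [[0,-0.007,0.027],0.01],
  [[0,-0.007,0.027],0.02],
  [[0,-0.006,0.027],0.01],
])

```text
clock: 29.98
tool_pos: [513.9, 69.8, 229.1]
orientation: [-1.823, 1.57, 2.983]
contact_force: [-0.2, 0.7, -0.2]
finger_gap: 11.6
```

```bash
python3 - <<'E'
from h import *
p,f=settle(6)
t=slot(108)
plan((*t,110,YAW+np.pi/2))
E
```

```text
at [514.4  71.4 229.3] -1.476 gap 11.8 F [-0.   0.5 -0.5] t 30.275
[ [[0.024, 0.0, 0.0], 0.0], [[0.024, 0.0, 0.0], 0.0], [[0.024, 0.0, 0.001], 0.0], [[0.023, 0.0, 0.0], 0.0], [[0.024, 0.001, 0.0], 0.0] ]
  -> at [515.5  70.5 110.3] -1.476
```

Call:
apply_moves([
  [[0.024,0,0],0],
  [[0.024,0,0],0],
  [[0.024,0,0.001],0],
  [[0.023,0,0],0],
  [[0.024,0.001,0],0],
])

```text
clock: 30.9
tool_pos: [515.7, 70.8, 109.7]
orientation: [2.353, 1.57, 0.878]
contact_force: [0.2, -0.1, -0.9]
finger_gap: 11.3
```

Call:
apply_moves([
  [[0.012,0,0],0],
  [[0.012,0,0],0],
  [[0.007,0,0],0],
  [[0.004,0,0],0],
  [[0.001,0,0],0],
])

```text
clock: 31.52
tool_pos: [515.7, 69.5, 74.6]
orientation: [1.375, 1.57, -0.103]
contact_force: [-0.4, -0.3, -1.1]
finger_gap: 11.6
```

```bash
python3 - <<'E'
from h import *
p,f=settle(3);print(slot(108))
E
```

```text
at [515.8  69.5  74.8] -1.477 gap 11.7 F [ 0.3 -0.3 -0.8] t 31.675
[515.07801045  70.54326629]
```

Call:
apply_moves([
  [[0,0,0],0],
  [[0,0,0],0],
  [[0,0,0],0],
  [[-0.005,0,0],0],
  [[-0.02,0,0],0],
], claw=0.035)

```text
clock: 32.3
tool_pos: [514.5, 69.6, 99.0]
orientation: [-1.628, 1.568, -3.105]
contact_force: [0.9, 0.8, 0.1]
finger_gap: 34.9
```

Call:
apply_moves([
  [[-0.035,0,0],0],
  [[-0.035,0,0],0],
  [[-0.035,0,0],0],
  [[-0.015,0,0],0],
  [[0,0,0],0],
], claw=0.0)

```text
clock: 32.92
tool_pos: [515.9, 69.6, 220.1]
orientation: [1.426, 1.569, -0.05]
contact_force: [0.4, -0.2, -0.4]
finger_gap: 0.9
```

```bash
python3 - <<'E'
from h import *
p,f=settle(4)
plan((410,-47,218,YAW-np.pi/2),(410,-47,95,None))
E
```

```text
at [514.5  69.6 217.8] -1.477 gap 0.6 F [ 0.7 -0.1  0.5] t 33.125
[ [[0.0, -0.023, 0.021], 0.0], [[0.0, -0.023, 0.022], 0.0], [[0.0, -0.023, 0.021], 0.0], [[0.0, -0.023, 0.021], 0.0], [[0.0, -0.023, 0.021], 0.0] ]
  -> at [409.9 -46.7 217.8] -1.477
[ [[0.025, 0.0, 0.0], 0.0], [[0.024, 0.0, 0.0], 0.0], [[0.025, 0.0, 0.0], 0.0], [[0.024, 0.0, 0.0], 0.0], [[0.025, 0.0, 0.0], 0.0] ]
  -> at [409.9 -46.7  94.8] -1.477
```

Call:
apply_moves([
  [[0,-0.023,0.021],0],
  [[0,-0.023,0.022],0],
  [[0,-0.023,0.021],0],
  [[0,-0.023,0.021],0],
  [[0,-0.023,0.021],0],
])

```text
clock: 33.75
tool_pos: [409.6, -47.2, 218.3]
orientation: [-1.841, 1.569, 2.965]
contact_force: [0.3, 0.6, 0.9]
finger_gap: 0.4
```

Call:
apply_moves([
  [[0.025,0,0],0],
  [[0.024,0,0],0],
  [[0.025,0,0],0],
  [[0.024,0,0],0],
  [[0.025,0,0],0],
])

```text
clock: 34.38
tool_pos: [410.1, -46.5, 94.8]
orientation: [-1.9, 1.569, 2.906]
contact_force: [0.1, -0.5, 0.3]
finger_gap: 0.2
```

```bash
python3 - <<'E'
from h import *
p,f=settle(4); ims=snap('g')
for c,i in (('green',108),('yellow',36),('blue',-36),('orange',-108)): print(c,fit(ims,c,*slot(i),YAW,zb=22,cams=('top',),w=16),slot(i))
cv2.imwrite('pics/g.png',np.hstack([cv2.resize(ims['top'][130:265,220:400],(400,300)),cv2.resize(ims['side'][120:285,170:390],(400,300))])[:,:,::-1])
E
```

```text
at [410.4 -46.6  96. ] -1.477 gap 0.3 F [-0.5 -0.4  0. ] t 34.575
green (np.float64(522.1), np.float64(68.6), np.float64(0.13), np.float64(0.079)) [515.07801045  70.54326629]
yellow (np.float64(526.2), np.float64(11.2), np.float64(-0.036), np.float64(0.855)) [521.69267015  -1.15224457]
blue (np.float64(528.3), np.float64(-72.8), np.float64(0.092), np.float64(1.0)) [528.30732985 -72.84775543]
orange (np.float64(542.6), np.float64(-151.7), np.float64(0.073), np.float64(0.767)) [ 534.92198955 -144.54326629]
```

View pics/g.png

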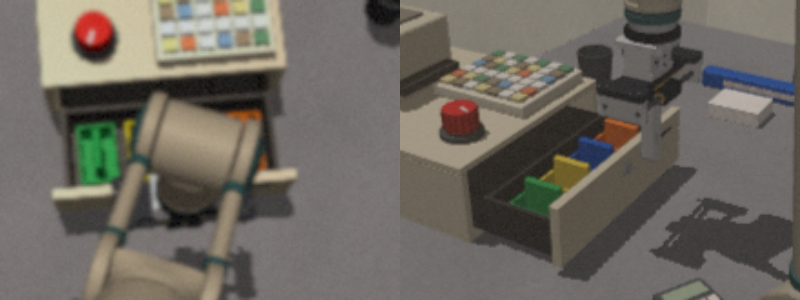

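All four cups stand upright in the bay and the closed fingers are in front of the drawer's face. Pushing it in now.

Call:
apply_moves([
  [[0,0.012,0],0],
  [[0,0.012,0],0],
  [[0,0.008,0],0],
  [[0,0.008,0],0],
  [[0,0.008,0],0],
])

```text
clock: 35.3
tool_pos: [458.8, -42.2, 96.3]
orientation: [-1.501, 1.57, -2.977]
contact_force: [-1.9, -1.1, 1.6]
finger_gap: 0.2
```

Call:
apply_moves([
  [[0,0.01,0],0],
  [[0,0.01,0],0],
  [[0,0.01,0],0],
  [[0,0.01,0],0],
  [[0,0.01,0],0],
])

```text
clock: 35.92
tool_pos: [509.1, -37.3, 96.4]
orientation: [-2.423, 1.571, 2.383]
contact_force: [-1.8, -0.4, 1.1]
finger_gap: 0.7
```

Call:
apply_moves([
  [[0,0.01,0],0],
  [[0,0.01,0],0],
  [[0,0.01,0],0],
  [[0,0.01,0],0],
  [[0,0.01,0],0],
])

```text
clock: 36.55
tool_pos: [558.9, -32.6, 96.4]
orientation: [-2.743, 1.571, 2.063]
contact_force: [-0.8, 1.4, 1.6]
finger_gap: 0.4
```

```bash
python3 - <<'E'
from h import *
p,f=settle(2); print((p[:2]-[453.3,-43.2])@[np.cos(YAW),np.sin(YAW)])
E
```

```text
at [560.5 -33.1  96.6] -1.477 gap 0.4 F [0.2 0.7 0.3] t 36.65
107.72267369386996
```

Call:
apply_moves([
  [[0,0.006,0],0],
  [[0,0.005,0],0],
  [[0,0.005,0],0],
  [[0,0.005,0],0],
  [[0,0.004,0],0],
])

```text
clock: 37.28
tool_pos: [581.4, -30.8, 96.3]
orientation: [-1.494, 1.567, -2.971]
contact_force: [-1.7, -1.1, 1.0]
finger_gap: 0.6
```

Call:
apply_moves([
  [[0,0.003,0],0],
  [[0,0.003,0],0],
  [[0,0.002,0],0],
  [[0,0.002,0],0],
  [[0,0.001,0],0],
])

```text
clock: 37.9
tool_pos: [587.5, -30.1, 96.1]
orientation: [-1.566, 1.557, -3.042]
contact_force: [-13.3, -3.3, 10.3]
finger_gap: 0.8
```

```bash
python3 - <<'E'
from h import *
p,f=settle(2); print((p[:2]-[453.3,-43.2])@[np.cos(YAW),np.sin(YAW)])
E
```

```text
at [587.5 -30.1  96.1] -1.476 gap 0.2 F [-12.2  -2.2   9. ] t 38.0
134.8124267616844
```

Call:
apply_moves([
  [[0,0.002,0],0],
  [[0,0.002,0],0],
  [[0,0.001,0],0],
  [[0,0,0],0],
  [[0,0,0],0],
])

```text
clock: 38.62
tool_pos: [587.7, -30.0, 95.9]
orientation: [-1.574, 1.548, -3.049]
contact_force: [-20.4, -3.4, 13.8]
finger_gap: 0.4
```

```bash
python3 - <<'E'
from h import *
p,f=settle(2); print((p[:2]-[453.3,-43.2])@[np.cos(YAW),np.sin(YAW)])
ims=snap('i')
cv2.imwrite('pics/i.png',np.hstack([cv2.resize(ims['top'][100:235,220:400],(400,300)),cv2.resize(ims['side'][70:235,120:340],(400,300))])[:,:,::-1])
E
```

```text
at [587.7 -30.1  95.9] -1.476 gap 0.7 F [-20.5  -3.4  13.6] t 38.725
135.03253171193967
```

View pics/i.png

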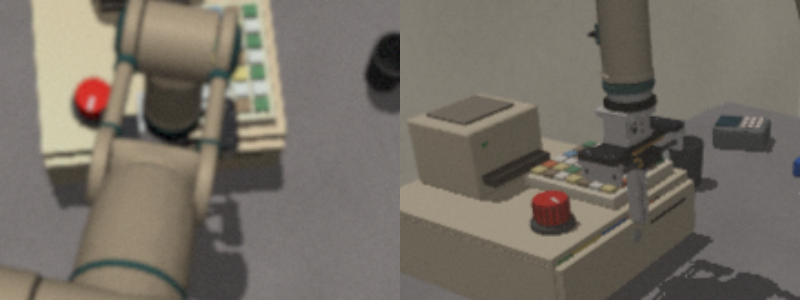

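The drawer is nearly shut but the push has stalled, with a thin dark line between the till and the front. I'll back off and measure.

Call:
apply_moves([
  [[0,-0.005,0],0],
  [[0,-0.01,0],0],
  [[0,-0.02,0],0],
  [[0,-0.04,0],0],
  [[0,-0.04,0],0],
])

```text
clock: 39.45
tool_pos: [485.3, -39.9, 96.6]
orientation: [1.438, 1.568, -0.039]
contact_force: [0.4, -0.5, 0.6]
finger_gap: 0.6
```

Call:
apply_moves([
  [[0,-0.04,0],0],
  [[0,-0.04,0],0],
  [[0,-0.04,0],0],
  [[0,0,0],0],
  [[0,0,0],0],
])

```text
clock: 40.08
tool_pos: [367.4, -51.5, 97.1]
orientation: [1.272, 1.567, -0.205]
contact_force: [-0.3, 0.7, 0.4]
finger_gap: 0.3
```

```bash
python3 - <<'E'
from h import *
p,f=settle(4)
ims=snap('j')
cv2.imwrite('pics/j.png',np.hstack([cv2.resize(ims['top'][130:205,225:365],(400,300),interpolation=cv2.INTER_CUBIC),cv2.resize(ims['side'][130:265,170:350],(400,300),interpolation=cv2.INTER_CUBIC)])[:,:,::-1])
E
```

```text
at [366.6 -51.2  96.5] -1.477 gap 0.4 F [ 0.9  0.1 -0.2] t 40.275
```

View pics/j.png

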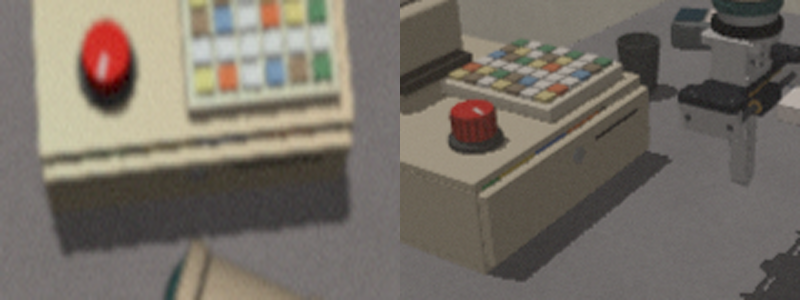

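```bash
python3 - <<'E'
from h import *
ax=np.array([np.cos(YAW),np.sin(YAW)])
im=cv2.imread('pics/top_j.png').astype(float).mean(2); im0=cv2.imread('pics/top0.png').astype(float).mean(2)
for nm,I,rng in(('now',im,(560,640)),('start',im0,(425,500))):
  for yl in (90,60,30,-170):   # sample brightness along the drawer axis at z=110
    prof=[]
    for d in np.arange(-60,70,2.):
        q=(np.array([611.1,-27.2]) if nm=='now' else np.array([465,-43.]))+d*ax+yl*np.array([-ax[1],ax[0]])
        u=proj('top',[*q,110])[0]; prof.append(cv2.getRectSubPix(I.astype(np.float32),(1,1),(float(u[0]),float(u[1])))[0,0])
    print(nm,yl,[int(v) for v in prof])
E
```

```text
now 90 [62, 62, 62, 60, 60, 60, 59, 58, 60, 61, 63, 60, 57, 62, 62, 59, 60, 61, 60, 62, 66, 86, 110, 140, 162, 179, 182, 179, 165, 143, 115, 112, 118, 146, 167, 180, 184, 186, 189, 190, 190, 190, 191, 187, 179, 167, 144, 117, 92, 71, 56, 44, 34, 34, 33, 32, 30, 27, 27, 31, 44, 59, 76, 86, 93]
now 60 [62, 63, 62, 62, 61, 60, 60, 60, 63, 66, 61, 58, 57, 60, 62, 61, 61, 61, 61, 63, 69, 85, 110, 138, 164, 175, 176, 168, 145, 119, 97, 95, 116, 142, 168, 180, 188, 189, 189, 188, 187, 187, 188, 189, 189, 188, 187, 189, 189, 187, 187, 187, 186, 184, 180, 179, 179, 178, 175, 169, 160, 150, 144, 140, 141]
now 30 [64, 63, 63, 63, 64, 64, 63, 62, 61, 60, 59, 58, 59, 61, 62, 60, 58, 58, 58, 57, 64, 76, 104, 133, 162, 176, 183, 172, 154, 126, 104, 88, 115, 140, 163, 178, 187, 188, 187, 186, 187, 187, 187, 186, 186, 186, 186, 187, 187, 185, 186, 189, 188, 187, 187, 187, 188, 186, 183, 185, 187, 187, 187, 187, 187]
now -170 [108, 109, 108, 108, 109, 109, 109, 109, 109, 110, 111, 113, 112, 112, 112, 111, 110, 109, 107, 102, 99, 97, 108, 123, 142, 153, 159, 153, 143, 126, 111, 98, 109, 126, 150, 167, 
[... 621 characters left out ...]
79, 80, 80, 79, 78, 78, 78, 77, 78, 80, 78, 79, 81, 80, 80, 80, 80, 78, 78, 79, 78]
start 30 [70, 65, 66, 64, 63, 64, 65, 66, 65, 65, 66, 66, 66, 64, 63, 62, 61, 62, 64, 63, 65, 68, 90, 116, 147, 169, 186, 190, 188, 182, 164, 140, 110, 92, 79, 77, 77, 79, 77, 77, 78, 77, 76, 78, 81, 83, 80, 78, 79, 80, 79, 78, 78, 78, 77, 76, 77, 78, 78, 79, 79, 80, 78, 75, 77]
start -170 [121, 119, 118, 120, 119, 119, 120, 121, 123, 121, 120, 122, 119, 117, 118, 119, 120, 119, 119, 121, 116, 111, 111, 112, 116, 135, 150, 159, 162, 161, 155, 144, 129, 120, 114, 115, 115, 115, 117, 118, 118, 117, 116, 117, 116, 116, 118, 117, 115, 115, 115, 117, 117, 115, 116, 117, 116, 115, 117, 115, 113, 113, 113, 114, 115]
```

Call:
apply_moves([
  [[-0.008,0.04,0],0],
  [[0,0.04,0],0],
  [[0,0.04,0],0],
  [[0,0.04,0],0],
  [[0,0.04,0],0],
])

```text
clock: 41.0
tool_pos: [565.9, -32.0, 104.0]
orientation: [-1.607, 1.57, -3.083]
contact_force: [0.5, -0.0, -0.6]
finger_gap: 0.4
```

Call:
apply_moves([
  [[0,0.008,0],0],
  [[0,0.004,0],0],
  [[0,0.004,0],0],
  [[0,0.004,0],0],
  [[0,0.004,0],0],
])

```text
clock: 41.62
tool_pos: [588.0, -30.1, 104.8]
orientation: [0.956, 1.57, -0.521]
contact_force: [-0.1, -0.3, -0.5]
finger_gap: 0.4
```

```bash
python3 - <<'E'
from h import *
p,f=settle(2); print((p[:2]-[453.3,-43.2])@[np.cos(YAW),np.sin(YAW)])
E
```

```text
at [588.5 -30.1 104.7] -1.477 gap 0.4 F [0.4 0.2 1. ] t 41.725
135.78187476084685
```

Call:
apply_moves([
  [[0,0.002,0],0],
  [[0,0.002,0],0],
  [[0,0.001,0],0],
  [[0,0,0],0],
  [[0,0,0],0],
])

```text
clock: 42.35
tool_pos: [593.1, -29.6, 104.4]
orientation: [-1.277, 1.571, -2.754]
contact_force: [0.4, 0.6, -0.1]
finger_gap: 0.5
```

Call:
apply_moves([
  [[0,0.002,0],0],
  [[0,0.002,0],0],
  [[0,0.001,0],0],
  [[0,0,0],0],
  [[0,0,0],0],
])

```text
clock: 42.98
tool_pos: [598.0, -29.1, 104.4]
orientation: [-1.123, 1.571, -2.6]
contact_force: [-0.1, -0.3, -0.3]
finger_gap: 0.4
```

```bash
python3 - <<'E'
from h import *
p,f=settle(2); print((p[:2]-[453.3,-43.2])@[np.cos(YAW),np.sin(YAW)],env.sense()['torque'])
E
```

```text
at [598.  -29.1 104.4] -1.477 gap 0.6 F [-0.   0.9  1.1] t 43.075
145.40385469965742 [ 0.01444281 -0.00840104  0.00466047]
```

```bash
python3 - <<'E'
from h import *
ims=snap('k')
cv2.imwrite('pics/k.png',np.hstack([cv2.resize(ims['top'][120:220,225:365],(400,300),interpolation=cv2.INTER_CUBIC),cv2.resize(ims['side'][100:235,160:340],(400,300),interpolation=cv2.INTER_CUBIC)])[:,:,::-1])
E
```

```text
(no output)
```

View pics/k.png

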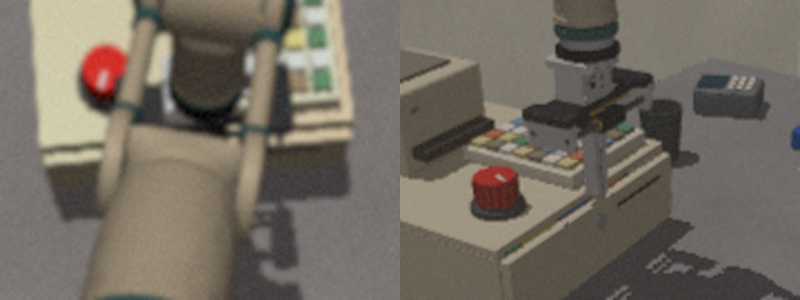

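```bash
cat >> h.py <<'E'
def front(I):
    """where the drawer front's top outer edge is, mm along the drawer axis from its start place (side and top)"""
    ax=np.array([np.cos(YAW),np.sin(YAW)]); g=I.astype(np.float32).mean(2); out=[]
    for yl in (140,120,90,75,-165):
        v=[]
        for d in np.arange(110,160,.5):
            q=np.array([453.3,-43.2])+d*ax+yl*np.array([-ax[1],ax[0]]); u=proj('top',[*q,110])[0]
            v.append(cv2.getRectSubPix(g,(1,1),(float(u[0]),float(u[1])))[0,0])
        v=np.array(v); out.append(round(110+.5*float(np.argmax(np.gradient(cv2.GaussianBlur(v[None],(9,1),0)[0]))),1))
    return out
E
python3 - <<'E'
from h import *
for n in 'ijk': print(n,front(cv2.imread(f'pics/top_{n}.png')))
E
```

```text
i [143.5, 143.5, 140.0, 142.0, 146.0]
j [142.0, 143.0, 143.5, 145.0, 143.5]
k [143.5, 143.0, 146.5, 142.5, 146.0]
```

```bash
python3 - <<'E'
from h import *
s,p,f=state(); print(p)
for P in ([598,-29,104.4-14],[590,-29.8,90],[588,-30,90],[596,-30,110],[596,-30,90]): u=proj('side',P)[0]; print(P,u.round(1),((u-[160,100])*[400/180+0,300/135]+[400,0]).round())
print(env.sense()['q'])
a=cv2.imread('pics/side_k.png')[130:220,220:310];b=cv2.imread('pics/side_i.png')[130:220,220:310]
cv2.imwrite('pics/k2.png',cv2.resize(np.hstack([a,b]),(800,400),interpolation=cv2.INTER_CUBIC))
E
```

```text
[598.07306697 -29.11110441 104.48713184]
[598, -29, 90.4] [248.7 196.8] [597. 215.]
[590, -29.8, 90] [251.  197.6] [602. 217.]
[588, -30, 90] [251.6 197.8] [604. 217.]
[596, -30, 110] [249.  190.7] [598. 201.]
[596, -30, 90] [249.4 197. ] [599. 216.]
[-1.64747841e-01  3.71603656e-01  1.59120368e+00 -8.28424207e-05
  1.17874029e+00  1.31228332e+00]
```

View pics/k2.png

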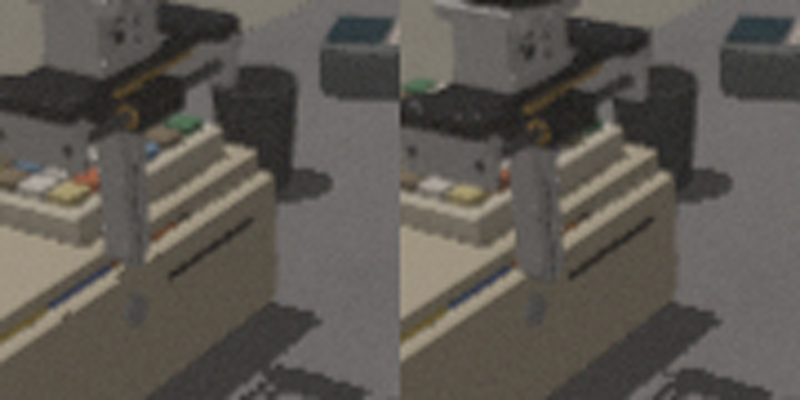

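```bash
python3 - <<'E'
from h import *
p=np.array([548.3,345.5,151.2]);f=-1.338
z=np.array([np.cos(f),np.sin(f),0]);y=np.array([-np.sin(f),np.cos(f),0])
for s in(-1,1):
  for w in(25,37):
    for h in (-8,8): print(s,w,h,proj('side',p+s*w*z+h*y-[0,0,14])[0].round(1))
# knob top check: knob centre from top at z=170 -> side
k=ray('top',(261.8,143.4),170); print(k,proj('side',k))
# till front-left top corner
print(proj('side',[594.5,144.6,124]),proj('top',[594.5,144.6,124]))
a=cv2.imread('pics/side_f.png')[215:265,110:180];cv2.imwrite('pics/f2.png',cv2.resize(a,(700,500),interpolation=cv2.INTER_CUBIC))
E
```

```text
-1 25 -8 [141.6 259.8]
-1 25 8 [135.4 258. ]
-1 37 -8 [137.6 263.1]
-1 37 8 [131.3 261.3]
1 25 -8 [157.4 246.7]
1 25 8 [151.4 245.1]
1 37 -8 [161.  243.8]
1 37 8 [155.  242.2]
[662.78100923  72.29487918 170.        ] [[203.13998161 178.23682374]]
[[202.89470168 211.97322691]] [[239.0077173  169.00770102]]
```

View pics/f2.png

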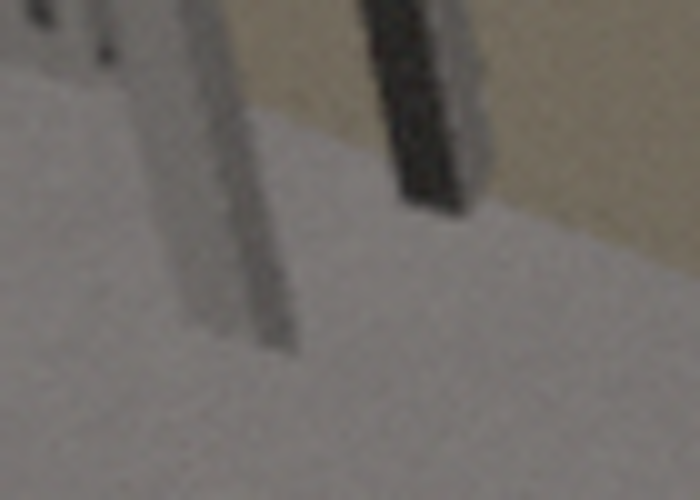

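The side view shows the real fingertips about 22 mm higher than TCP − 14 (consistent in pictures f, i and k). So the first push only caught the plate's top edge, and the second passed over it. I'll push again lower down.

Call:
apply_moves([
  [[0,-0.02,0],0],
  [[0,-0.02,0],0],
  [[0,-0.02,0],0],
  [[0.018,0,0],0],
  [[0.018,0,0],0],
])

```text
clock: 43.8
tool_pos: [538.4, -34.8, 68.6]
orientation: [1.209, 1.569, -0.268]
contact_force: [-0.3, 0.2, -0.3]
finger_gap: 0.2
```

Call:
apply_moves([
  [[0,0.015,0],0],
  [[0,0.015,0],0],
  [[0,0.01,0],0],
  [[0,0.005,0],0],
  [[0,0.002,0],0],
])

```text
clock: 44.42
tool_pos: [585.5, -30.3, 68.5]
orientation: [-0.016, 1.571, -1.492]
contact_force: [0.2, -0.5, -0.8]
finger_gap: 0.2
```

Call:
apply_moves([
  [[0,0.001,0],0],
  [[0,0.002,0],0],
  [[0,0.001,0],0],
  [[0,0.002,0],0],
  [[0,0,0],0],
])

```text
clock: 45.05
tool_pos: [586.4, -30.1, 68.5]
orientation: [-1.581, 1.562, -3.057]
contact_force: [-9.7, -1.6, 7.2]
finger_gap: 0.1
```

```bash
python3 - <<'E'
from h import *
p,f=settle(2); print((p[:2]-[453.3,-43.2])@[np.cos(YAW),np.sin(YAW)],front(snap('l')['top']))
E
```

```text
at [586.4 -30.1  68.5] -1.476 gap 0.5 F [-10.3  -2.4   6.2] t 45.15
133.72358991052118 [144.0, 143.0, 120.5, 135.5, 145.5]
```

Call:
apply_moves([
  [[0,0.003,0],0],
  [[0,0.003,0],0],
  [[0,0.003,0],0],
  [[0,0,0],0],
  [[0,0,0],0],
])

```text
clock: 45.88
tool_pos: [585.9, -30.1, 68.5]
orientation: [-1.578, 1.544, -3.054]
contact_force: [-25.1, -5.6, 19.6]
finger_gap: 0.1
```

Call:
apply_moves([
  [[0,-0.008,0],0],
  [[0,-0.008,0],0],
  [[0,0,0],0],
  [[0,0,0],0],
  [[0,0,0],0],
])

```text
clock: 46.5
tool_pos: [584.9, -30.4, 68.4]
orientation: [1.341, 1.57, -0.135]
contact_force: [-0.5, 0.1, -0.5]
finger_gap: 0.6
```

Call:
apply_moves([
  [[0,-0.03,0],0],
  [[0,-0.04,0],0],
  [[0,-0.04,0],0],
  [[-0.04,-0.02,0],0],
  [[-0.04,0,0],0],
])

```text
clock: 47.12
tool_pos: [452.8, -42.4, 149.0]
orientation: [-1.841, 1.569, 2.965]
contact_force: [0.9, -0.3, 0.4]
finger_gap: 0.5
```

```bash
python3 - <<'E'
from h import *
settle(3); ims=snap('n');print(front(ims['top']))
a=ims['top'][120:210,225:365,::-1];b=ims['side'][150:240,180:320,::-1]
cv2.imwrite('pics/n.png',cv2.resize(np.hstack([a,b]),(800,257),interpolation=cv2.INTER_CUBIC))
E
```

```text
at [456.7 -43.  150.5] -1.477 gap 0.3 F [-0.4  0.1  0. ] t 47.275
[142.0, 143.5, 143.5, 145.0, 145.5]
```

View pics/n.png

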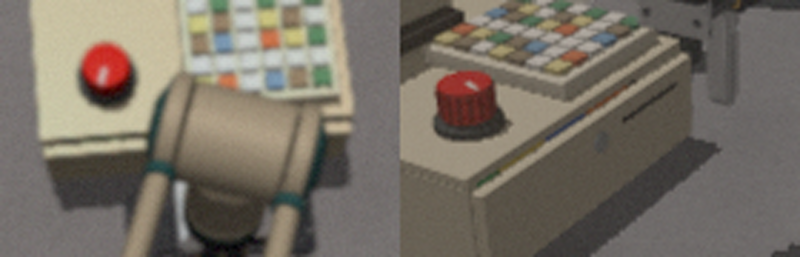

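25 N moves nothing further: the front sits at the till's edge and its edge measurements are unchanged over four pictures, so the drawer is home. Next is the knob, at (662.8, 72.3), which both cameras agree on. I'll wind the wrist back first.

```bash
python3 - <<'E'
from h import *
s,p,f=state();print(s['q'])
plan((p[0],p[1],260,0.6,1),(662.8,72.3,260,2.6,1),turn=.15)
print(ray('top',(283,97),200),ray('top',(283,97),230))
E
```

```text
[-2.45751930e-01  1.30576292e-01  1.81637394e+00 -6.67232382e-05
  1.19519297e+00  1.23115943e+00]
[ [[-0.007, 0.0, 0.0], -0.14], [[-0.008, 0.0, 0.0], -0.14], [[-0.007, 0.0, 0.0], -0.14], [[-0.008, 0.0, 0.0], -0.13], [[-0.007, 0.0, 0.0], -0.14] ]
[ [[-0.008, 0.0, 0.0], -0.14], [[-0.007, 0.0, 0.0], -0.14], [[-0.008, 0.0, 0.0], -0.14], [[-0.007, 0.0, 0.0], -0.14], [[-0.008, 0.0, 0.0], -0.13] ]
[ [[-0.007, 0.0, 0.0], -0.14], [[-0.008, 0.0, 0.0], -0.14], [[-0.007, 0.0, 0.0], -0.14], [[-0.008, 0.0, 0.0], -0.14], [[-0.007, 0.0, 0.0], -0.14] ]
  -> at [454.6 -42.5 259.9] 0.603
[ [[0.0, -0.002, 0.016], -0.13], [[0.0, -0.003, 0.015], -0.14], [[0.0, -0.006, 0.015], -0.13], [[0.0, -0.008, 0.014], -0.13], [[0.0, -0.009, 0.013], -0.14] ]
[ [[0.0, -0.011, 0.011], -0.13], [[0.0, -0.012, 0.01], -0.13], [[0.0, -0.014, 0.008], -0.14], [[0.0, -0.015, 0.006], -0.13], [[0.0, -0.015, 0.005], -0.13] ]
[ [[0.0, -0.016, 0.002], -0.13], [[0.0, -0.015, 0.0], -0.14], [[0.0, -0.016, -0.002], -0.13], [[0.0, -0.015, -0.004], -0.13], [[0.0, -0.015, -0.006], -0.14] ]
  -> at [662.7  72.1 259.9] 2.603
[804.23453835   8.19303962 200.        ] [788.96558893   8.37441736 230.        ]
```

Call:
apply_moves([
  [[-0.007,0,0],-0.14],
  [[-0.008,0,0],-0.14],
  [[-0.007,0,0],-0.14],
  [[-0.008,0,0],-0.14],
  [[-0.007,0,0],-0.14],
], claw=0.075, newtons=30)

```text
clock: 48.0
tool_pos: [454.0, -42.3, 183.8]
orientation: [-2.591, 1.567, 2.92]
contact_force: [0.2, -0.3, -0.7]
finger_gap: 46.7
```

Call:
apply_moves([
  [[-0.008,0,0],-0.14],
  [[-0.007,0,0],-0.14],
  [[-0.008,0,0],-0.14],
  [[-0.007,0,0],-0.14],
  [[-0.008,0,0],-0.14],
])

```text
clock: 48.62
tool_pos: [454.0, -42.3, 221.7]
orientation: [2.976, 1.567, 2.904]
contact_force: [0.0, -0.6, 0.2]
finger_gap: 75.4
```

Call:
apply_moves([
  [[-0.007,0,0],-0.14],
  [[-0.008,0,0],-0.14],
  [[-0.007,0,0],-0.14],
  [[-0.008,0,0],-0.14],
  [[-0.007,0,0],-0.12],
])

```text
clock: 49.25
tool_pos: [454.3, -42.4, 258.7]
orientation: [2.307, 1.567, 2.915]
contact_force: [-0.1, -0.9, 0.1]
finger_gap: 75.0
```

Call:
apply_moves([
  [[0,-0.002,0.016],-0.13],
  [[0,-0.003,0.015],-0.14],
  [[0,-0.006,0.015],-0.13],
  [[0,-0.008,0.014],-0.13],
  [[0,-0.009,0.013],-0.14],
])

```text
clock: 49.88
tool_pos: [524.4, -3.8, 258.2]
orientation: [1.756, 1.567, 3.034]
contact_force: [-0.7, 0.0, 0.6]
finger_gap: 74.9
```

Call:
apply_moves([
  [[0,-0.011,0.011],-0.13],
  [[0,-0.012,0.01],-0.13],
  [[0,-0.014,0.008],-0.14],
  [[0,-0.015,0.006],-0.13],
  [[0,-0.015,0.005],-0.13],
])

```text
clock: 50.5
tool_pos: [593.7, 34.6, 257.9]
orientation: [1.166, 1.567, 3.104]
contact_force: [0.3, 1.1, 0.5]
finger_gap: 75.1
```

Call:
apply_moves([
  [[0,-0.016,0.002],-0.13],
  [[0,-0.015,0],-0.14],
  [[0,-0.016,-0.002],-0.13],
  [[0,-0.015,-0.004],-0.13],
  [[0,-0.015,-0.006],-0.14],
])

```text
clock: 51.12
tool_pos: [662.9, 72.4, 257.7]
orientation: [0.557, 1.566, -3.118]
contact_force: [-0.2, 0.5, 0.3]
finger_gap: 74.6
```

```bash
python3 - <<'E'
from h import *
p,f=settle(6);print(env.sense()['q'],env.sense()['torque'])
plan((662.8,72.3,180,2.58,1))
E
```

```text
at [662.2  71.8 259.5] 2.601 gap 74.9 F [-0.6 -0.5  0.4] t 51.425
[ 3.76127843e-03  3.93840741e-01  1.16752054e+00 -3.00584537e-04
  1.58227529e+00 -2.59756527e+00] [ 0.12463587 -0.05649412  0.05687918]
[ [[0.016, 0.0, 0.0], 0.0], [[0.016, 0.0, 0.0], 0.01], [[0.016, 0.0, 0.0], 0.0], [[0.016, -0.001, 0.0], 0.01], [[0.016, 0.0, 0.0], 0.0] ]
  -> at [662.7  72.6 179.5] 2.581
```

Call:
apply_moves([
  [[0.016,0,0],0],
  [[0.016,0,0],0.01],
  [[0.016,0,0],0],
  [[0.016,-0.001,0],0.01],
  [[0.016,0,0],0],
])

```text
clock: 52.05
tool_pos: [663.3, 72.9, 179.1]
orientation: [0.698, 1.57, -3.003]
contact_force: [-1.3, 0.1, -0.0]
finger_gap: 74.8
```

Call:
apply_moves([
  [[0.01,0,0],0],
  [[0.01,0,0],0],
  [[0.008,0,0],0],
  [[0.006,0,0],0],
  [[0,0,0],0],
])

```text
clock: 52.68
tool_pos: [663.3, 72.8, 146.1]
orientation: [0.746, 1.57, -2.954]
contact_force: [0.1, -0.6, 0.9]
finger_gap: 74.6
```

```bash
python3 - <<'E'
from h import *
p,f=settle(4);print(env.sense()['torque'])
E
```

```text
at [663.8  72.9 146.9] 2.583 gap 75.1 F [ 0.1 -0.2  0.5] t 52.875
[ 0.10696093 -0.05791799 -0.02031994]
```

Call:
apply_moves([
  [[0.002,0,0],0],
  [[0,0,0],0],
  [[0,0,0],0],
  [[0,0,0],0],
  [[0,0,0],0],
], claw=0.04)

```text
clock: 53.5
tool_pos: [664.9, 71.9, 144.6]
orientation: [-3.049, 1.568, -0.466]
contact_force: [3.2, -3.3, -2.0]
finger_gap: 51.5
```

```bash
python3 - <<'E'
from h import *
p,f=settle(3);print(env.sense()['torque'],env.sense()['tau'])
E
```

```text
at [665.   71.9 144.6] 2.583 gap 51.3 F [ 5.  -2.8 -0.2] t 53.65
[-0.48546171 -0.88360892 -0.05604512] [ 2.36832373e+00 -5.10664237e+01 -2.18502975e+01  1.02112804e+00
  1.61972478e+00 -6.10958057e-03]
```

Gripped at 51.4 mm, which matches the 52 mm knob. Now take out the sideways load and turn through the free range.

Call:
apply_moves([
  [[0,0,-0.002],0],
  [[0,0,-0.001],0],
  [[0,0,0],0],
  [[0,0,0],0],
  [[0,0,0],0.04],
])

```text
clock: 54.28
tool_pos: [665.0, 71.9, 144.6]
orientation: [0.145, 1.569, 2.687]
contact_force: [-2.0, 0.0, 3.1]
finger_gap: 51.5
```

```bash
python3 - <<'E'
from h import *
p,f=settle(3);print(env.sense()['torque'],env.sense()['tau'][5])
E
```

```text
at [665.1  71.9 144.6] 2.544 gap 51.3 F [-3.   1.4  3.1] t 54.425
[0.39605139 0.51023806 0.02840925] 0.050245451275259256
```

Call:
apply_moves([
  [[0,0,0],0.1],
  [[0,0,0],0.1],
  [[0,0,0],0.1],
  [[0,0,0],0.1],
  [[0,0,0],0.1],
])

```text
clock: 55.05
tool_pos: [664.5, 72.8, 144.6]
orientation: [0.376, 1.567, 2.416]
contact_force: [-3.5, 2.3, 3.6]
finger_gap: 51.2
```

```bash
python3 - <<'E'
from h import *
p,f=settle(3);print(env.sense()['torque'],env.sense()['tau'][5])
E
```

```text
at [664.5  72.7 144.5] 2.045 gap 51.5 F [-4.   2.8  4.1] t 55.2
[0.93411429 0.85961643 0.0567395 ] 0.08414153940975666
```

Call:
apply_moves([
  [[0,0,0.001],0.1],
  [[0,0,0],0.1],
  [[0,0,0],0.1],
  [[0,0,0],0.1],
  [[0,0,0],0.1],
])

```text
clock: 55.82
tool_pos: [664.4, 73.8, 144.5]
orientation: [0.645, 1.567, 2.187]
contact_force: [-4.5, 4.3, 3.7]
finger_gap: 50.8
```

Call:
apply_moves([
  [[0,0,0],0.1],
  [[0,0,0],0.1],
  [[0,0,0],0.08],
  [[0,0,0],0.08],
  [[0,0,0],0.04],
])

```text
clock: 56.45
tool_pos: [664.7, 74.6, 144.5]
orientation: [0.73, 1.567, 1.874]
contact_force: [-3.9, 5.4, 4.2]
finger_gap: 51.5
```

```bash
cat >> h.py <<'E'
def knob():
    p,f=settle(2); s=env.sense(); print('torque',s['torque'].round(3),'tau6',round(s['tau'][5],3),'q6',round(s['q'][5],3))
E
python3 -c "from h import *;knob()"
```

```text
at [664.7  74.6 144.6] 1.145 gap 51.5 F [-3.4  6.   3.6] t 56.55
torque [1.107 0.463 0.022] tau6 0.143 q6 -1.141
```

Call:
apply_moves([
  [[0,0.001,0.001],0],
  [[0,0.001,0.001],0],
  [[0,0,0],0],
  [[0,0,0],0.02],
  [[0,0,0],0.02],
])

```text
clock: 57.18
tool_pos: [664.7, 74.8, 144.5]
orientation: [-0.835, 1.57, 0.266]
contact_force: [-2.5, 1.8, 3.3]
finger_gap: 51.1
```

```bash
python3 -c "from h import *;knob()"
```

```text
at [664.7  74.8 144.5] 1.102 gap 50.9 F [-2.6  2.3  4.7] t 57.275
torque [0.568 0.188 0.036] tau6 0.09 q6 -1.094
```

Call:
apply_moves([
  [[0,0,0],0.02],
  [[0,0,0],0.02],
  [[0,0,0],0.02],
  [[0,0,0],0.02],
  [[0,0,0],0],
])

```text
clock: 57.9
tool_pos: [664.8, 74.9, 144.6]
orientation: [-0.8, 1.57, 0.223]
contact_force: [-1.1, 2.1, 4.2]
finger_gap: 51.5
```

```bash
python3 -c "from h import *;knob()"
```

```text
at [664.8  74.9 144.5] 1.023 gap 51.3 F [-1.4  3.1  3.5] t 58.0
torque [ 0.656 -0.065  0.02 ] tau6 0.026 q6 -1.015
```

Call:
apply_moves([
  [[0,0,0],0.02],
  [[0,0,0],0.02],
  [[0,0,0],0.02],
  [[0,0,0],0.02],
  [[0,0,0],0],
])

```text
clock: 58.62
tool_pos: [664.9, 75.0, 144.5]
orientation: [-0.507, 1.57, 0.436]
contact_force: [-0.3, 3.2, 4.2]
finger_gap: 51.4
```

```bash
python3 -c "from h import *;knob()"
```

```text
at [664.9  75.  144.5] 0.943 gap 51.8 F [0.6 3.2 2.7] t 58.725
torque [ 0.877 -0.278  0.004] tau6 0.029 q6 -0.935
```

Call:
apply_moves([
  [[0,0,0],0.02],
  [[0,0,0],0.02],
  [[0,0,0],0.02],
  [[0,0,0],0.02],
  [[0,0,0],0],
])

```text
clock: 59.35
tool_pos: [665.0, 75.1, 144.5]
orientation: [-0.388, 1.57, 0.474]
contact_force: [2.0, 6.0, 4.4]
finger_gap: 51.2
```

```bash
python3 -c "from h import *;knob()"
```

```text
at [665.   75.1 144.5] 0.862 gap 51.5 F [2.  5.3 4. ] t 59.45
torque [ 1.191 -0.521 -0.04 ] tau6 0.033 q6 -0.854
```

Call:
apply_moves([
  [[0,0.001,0.001],0],
  [[0,0,0.001],0],
  [[0,0,0.001],0],
  [[0,0,0],0.03],
  [[0,0,0],0.03],
])

```text
clock: 60.08
tool_pos: [665.1, 75.5, 144.5]
orientation: [-2.715, 1.567, -1.914]
contact_force: [0.8, -2.2, 5.5]
finger_gap: 51.3
```

```bash
python3 -c "from h import *;knob()"
```

```text
at [665.1  75.5 144.5] 0.802 gap 51.6 F [-0.7 -2.   5. ] t 60.175
torque [-0.221 -0.17   0.011] tau6 0.098 q6 -0.79
```

Call:
apply_moves([
  [[0,0,0],0.02],
  [[0,0,0],0.02],
  [[0,0,0],0.02],
  [[0,0,0],0.02],
  [[0,0,0],0],
])

```text
clock: 60.8
tool_pos: [665.2, 75.6, 144.5]
orientation: [-2.598, 1.567, -1.876]
contact_force: [-0.6, -1.8, 4.5]
finger_gap: 51.2
```

```bash
python3 -c "from h import *;knob()"
```

```text
at [665.2  75.6 144.5] 0.723 gap 51.0 F [ 0.1 -2.4  4.6] t 60.9
torque [-0.293 -0.255  0.003] tau6 0.02 q6 -0.71
```

Call:
apply_moves([
  [[0,0,0],0.02],
  [[0,0,0],0.02],
  [[0,0,0],0.02],
  [[0,0,0],0.02],
  [[0,0,0],0.02],
])

```text
clock: 61.52
tool_pos: [665.4, 75.7, 144.5]
orientation: [-2.399, 1.567, -1.777]
contact_force: [0.4, -2.4, 4.6]
finger_gap: 51.5
```

```bash
python3 -c "from h import *;knob()"
```

```text
at [665.4  75.7 144.5] 0.622 gap 51.4 F [ 0.1 -2.7  4.8] t 61.625
torque [-0.459 -0.269  0.055] tau6 0.074 q6 -0.61
```

Call:
apply_moves([
  [[0,0,0],0.02],
  [[0,0,0],0.02],
  [[0,0,0],0.02],
  [[0,0,0],0.02],
  [[0,0,0],0.02],
])

```text
clock: 62.25
tool_pos: [665.7, 75.8, 144.5]
orientation: [-2.174, 1.567, -1.653]
contact_force: [0.7, -4.0, 5.2]
finger_gap: 51.2
```

```bash
python3 -c "from h import *;knob()"
```

```text
at [665.6  75.8 144.5] 0.522 gap 51.5 F [ 0.2 -4.1  5.1] t 62.35
torque [-0.621 -0.246  0.018] tau6 0.076 q6 -0.51
```

Call:
apply_moves([
  [[0,0,0],0.02],
  [[0,0,0],0.02],
  [[0,0,0],0.02],
  [[0,0,0],0.02],
  [[0,0,0],0.02],
])

```text
clock: 62.98
tool_pos: [665.9, 75.9, 144.6]
orientation: [-1.934, 1.568, -1.512]
contact_force: [-1.4, -5.2, 5.3]
finger_gap: 51.4
```

```bash
python3 -c "from h import *;knob()"
```

```text
at [665.9  76.  144.5] 0.422 gap 51.4 F [ 0.4 -3.6  4.7] t 63.075
torque [-0.958 -0.312  0.164] tau6 0.194 q6 -0.41
```

Call:
apply_moves([
  [[0,0,0],0.02],
  [[0,0,0],0.02],
  [[0,0,0],0.02],
  [[0,0,0],0.02],
  [[0,0,0],0.02],
])

```text
clock: 63.7
tool_pos: [666.0, 76.1, 144.6]
orientation: [-1.728, 1.568, -1.407]
contact_force: [0.7, -5.6, 4.5]
finger_gap: 51.2
```

```bash
python3 -c "from h import *;knob()"
```

```text
at [666.   76.1 144.5] 0.322 gap 50.9 F [ 0.6 -5.   5.4] t 63.8
torque [-0.976 -0.359  0.078] tau6 0.112 q6 -0.31
```

The torque jumped to 0.16 and is now falling, so the bolt is tight and the clutch is slipping. Smaller steps from here.

Call:
apply_moves([
  [[0,0,0],0.01],
  [[0,0,0],0.01],
  [[0,0,0],0.01],
  [[0,0,0],0.01],
  [[0,0,0],0],
])

```text
clock: 64.42
tool_pos: [666.1, 76.1, 144.6]
orientation: [-1.642, 1.568, -1.36]
contact_force: [1.0, -5.4, 5.5]
finger_gap: 51.2
```

```bash
python3 -c "from h import *;knob()"
```

```text
at [666.1  76.1 144.6] 0.282 gap 51.4 F [ 0.4 -4.2  4.7] t 64.525
torque [-1.04  -0.363  0.024] tau6 0.034 q6 -0.27
```

Call:
apply_moves([
  [[0,0,0],0.01],
  [[0,0,0],0.01],
  [[0,0,0],0.01],
  [[0,0,0],0],
  [[0,0,0],0],
])

```text
clock: 65.15
tool_pos: [666.2, 76.1, 144.6]
orientation: [-1.528, 1.568, -1.275]
contact_force: [0.8, -4.9, 5.8]
finger_gap: 51.6
```

```bash
python3 -c "from h import *;knob()"
```

```text
at [666.2  76.1 144.5] 0.252 gap 51.4 F [-0.3 -5.3  5.1] t 65.25
torque [-1.021 -0.337 -0.028] tau6 -0.002 q6 -0.24
```

Call:
apply_moves([
  [[0,0,0],0.01],
  [[0,0,0],0.01],
  [[0,0,0],0.01],
  [[0,0,0],0],
  [[0,0,0],0],
])

```text
clock: 65.88
tool_pos: [666.2, 76.2, 144.6]
orientation: [-1.467, 1.568, -1.245]
contact_force: [0.6, -5.3, 4.8]
finger_gap: 51.1
```

```bash
python3 -c "from h import *;knob()"
```

```text
at [666.2  76.2 144.6] 0.222 gap 51.6 F [ 0.6 -5.2  4.5] t 65.975
torque [-1.006 -0.399 -0.052] tau6 -0.039 q6 -0.21
```

Call:
apply_moves([
  [[0,0,0],0.01],
  [[0,0,0],0.01],
  [[0,0,0],0.01],
  [[0,0,0],0.01],
  [[0,0,0],0],
])

```text
clock: 66.6
tool_pos: [666.3, 76.2, 144.6]
orientation: [-1.366, 1.568, -1.184]
contact_force: [1.0, -5.4, 4.1]
finger_gap: 51.4
```

```bash
python3 -c "from h import *;knob()"
```

```text
at [666.3  76.2 144.6] 0.182 gap 51.3 F [ 1.2 -5.9  5.1] t 66.7
torque [-1.047 -0.469 -0.054] tau6 -0.059 q6 -0.17
```

Call:
apply_moves([
  [[0,0,0],0.01],
  [[0,0,0],0.01],
  [[0,0,0],0.01],
  [[0,0,0],0.01],
  [[0,0,0],0],
])

```text
clock: 67.32
tool_pos: [666.4, 76.2, 144.5]
orientation: [-1.303, 1.568, -1.161]
contact_force: [1.1, -5.0, 4.1]
finger_gap: 51.5
```

```bash
python3 -c "from h import *;knob()"
```

```text
at [666.4  76.2 144.5] 0.142 gap 51.4 F [ 1.  -5.5  4.4] t 67.425
torque [-0.999 -0.471 -0.054] tau6 -0.054 q6 -0.13
```

The torque holds at about −0.055 N m, just under the bolt's friction: the clutch has passed its 0.25 rad point and pulls forward into the next notch. That's the first click. Relieve the side load, release and rise.

Call:
apply_moves([
  [[0,-0.001,0],0],
  [[0,-0.001,0],0],
  [[0,-0.001,0],0],
  [[0,0,0],0],
  [[0,0,0],0],
])

```text
clock: 68.05
tool_pos: [666.4, 75.9, 144.6]
orientation: [1.053, 1.569, 1.196]
contact_force: [1.4, 1.0, 4.1]
finger_gap: 51.5
```

```bash
python3 -c "from h import *;knob()"
```

```text
at [666.4  75.9 144.5] 0.143 gap 51.1 F [2.  1.3 5.2] t 68.15
torque [ 0.473 -0.681  0.007] tau6 -0.054 q6 -0.135
```

Call:
apply_moves([
  [[0,0,0],0],
  [[0,0,0],0],
  [[0,0,0],0],
  [[0,0,0],0],
  [[0,0,0],0],
], claw=0.075)

```text
clock: 68.78
tool_pos: [666.0, 74.7, 144.3]
orientation: [-2.858, 1.57, -2.715]
contact_force: [0.6, 0.6, 0.1]
finger_gap: 75.2
```

Call:
apply_moves([
  [[-0.02,0,0],0],
  [[-0.02,0,0],0],
  [[-0.03,0,0],0],
  [[-0.03,0,0],0],
  [[0,0,0],0],
])

```text
clock: 69.4
tool_pos: [667.6, 74.8, 247.2]
orientation: [-0.152, 1.565, -0.009]
contact_force: [0.1, -0.3, -0.1]
finger_gap: 75.3
```

Call:
apply_moves([
  [[-0.02,0,-0.04],0],
  [[0,0,-0.04],0],
  [[0,0,-0.04],0],
  [[0,0,-0.04],0],
  [[0,0,-0.04],0],
])

```text
clock: 70.03
tool_pos: [465.9, 46.1, 262.7]
orientation: [3.015, 1.568, -3.125]
contact_force: [-0.4, 0.3, -0.2]
finger_gap: 74.8
```

```bash
python3 - <<'E'
from h import *
settle(3); ims=snap('z'); print(front(ims['top']))
# knob pointer: bright low-saturation pixels on the red knob, before and now (top and side)
for nm in ('top0','top_j','top_z'):
    im=cv2.imread(f'pics/{nm}.png'); c=proj('top',[664,73,170])[0]; x,y=np.round(c).astype(int)
    h=cv2.cvtColor(im,cv2.COLOR_BGR2HSV)[y-12:y+13,x-12:x+13].astype(float); r=((h[...,0]<8)|(h[...,0]>172))&(h[...,1]>120)
    yy,xx=np.nonzero(r); cen=np.array([xx.mean(),yy.mean()]) if len(xx) else None
    d=np.hypot(*(np.indices(r.shape)[::-1]-cen[:,None,None])); w=np.where(d<7,np.clip(200-h[...,1],0,None),0)
    iy,ix=np.indices(w.shape); t=np.array([(w*ix).sum(),(w*iy).sum()])/max(w.sum(),1)-cen
    print(nm,len(xx),cen.round(1),'tick',t.round(1),'angle',np.degrees(np.arctan2(-t[1],t[0])).round(),w.sum())
E
```

```text
at [466.1  46.2 263.6] 0.143 gap 75.2 F [0.9 1.1 1. ] t 70.175
[144.5, 112.0, 150.5, 152.5, 146.0]
top0 242 [12.  12.7] tick [-1.6  2.5] angle -122.0 2908.0
top_j 244 [11.9 12.8] tick [-1.5  2.5] angle -122.0 2898.0Traceback (most recent call last):
  File "<stdin>", line 8, in <module>
TypeError: 'NoneType' object is not subscriptable
```

Call:
apply_moves([
  [[0,-0.038,-0.012],0],
  [[0,-0.038,-0.012],0],
  [[0,-0.038,-0.012],0],
  [[0,-0.038,-0.012],0],
  [[0,-0.038,-0.012],0],
])

```text
clock: 70.9
tool_pos: [436.9, -152.1, 263.7]
orientation: [2.138, 1.57, 2.282]
contact_force: [0.1, -0.2, -0.4]
finger_gap: 74.5
```

Call:
apply_moves([
  [[0,-0.038,-0.012],0],
  [[0,-0.038,-0.012],0],
  [[0,-0.038,-0.012],0],
  [[0,-0.038,-0.012],0],
  [[0,-0.038,-0.012],0],
])

```text
clock: 71.53
tool_pos: [404.3, -349.2, 263.4]
orientation: [1.769, 1.57, 1.912]
contact_force: [0.3, -0.4, -0.9]
finger_gap: 75.2
```

```bash
python3 - <<'E'
from h import *
settle(3); ims=snap('y'); print(front(ims['top']))
for nm in ('top0','top_j','top_y'):
    im=cv2.imread(f'pics/{nm}.png'); x,y=np.round(proj('top',[664,73,170])[0]).astype(int)
    h=cv2.cvtColor(im,cv2.COLOR_BGR2HSV)[y-12:y+13,x-12:x+13].astype(float); r=((h[...,0]<8)|(h[...,0]>172))&(h[...,1]>120)
    yy,xx=np.nonzero(r)
    if len(xx)<50: print(nm,'hidden');continue
    cen=np.array([12.,11.7]); d=np.hypot(*(np.indices(r.shape)[::-1]-cen[:,None,None])); w=np.where(d<6.5,np.clip(195-h[...,1],0,None),0)
    iy,ix=np.indices(w.shape); t=np.array([(w*ix).sum(),(w*iy).sum()])/max(w.sum(),1)-cen
    print(nm,len(xx),'tick',t.round(1),'angle',np.degrees(np.arctan2(-t[1],t[0])).round(),w.sum())
    if nm!='top_j': print(h[4:20,5:20,1].astype(int))
E
```

```text
at [ 404.1 -349.1  262.9] 0.14 gap 74.8 F [-0.4 -0.3  0.2] t 71.675
[143.5, 143.5, 143.5, 144.5, 145.5]
top0 242 tick [-1.5  3.1] angle -115.0 2312.0
[[ 46  60  77 101 118 139 143 139 139 125 102  83  63  54  49]
 [ 63  83 123 154 179 184 193 190 191 176 153 126  89  66  55]
 [ 92 131 164 195 202 204 206 206 210 201 193 172 140  97  68]
 [130 169 200 211 205 210 217 208 200 211 208 204 179 143  93]
 [164 201 218 207 203 201 206 203 214 206 209 211 205 180 123]
 [183 201 204 202 205 210 208 203 209 207 211 214 209 197 157]
 [197 210 210 204 208 201 205 199 202 210 212 205 211 208 178]
 [202 203 202 205 197 187 181 193 198 208 213 207 208 220 199]
 [209 206 198 205 180 145 128 150 187 204 208 209 211 205 207]
 [205 206 206 196 160 103  83 114 170 202 206 201 209 213 205]
 [206 205 200 187 134  81  62 114 169 207 200 205 207 206 211]
 [208 205 194 172 116  64  70 123 181 202 203 205 209 214 211]
 [216 207 203 158 101  65  76 139 190 204 205 207 220 233 211]
 [179 225 203 157 100  69  95 152 196 213 208 204 214 230 208]
 [138 202 221 167 118 100 130 177 205 215 233 225 223 222 149]
 [ 91
[... 460 characters left out ...]
1 127]
 [191 197 201 169 111  82  92 151 194 207 215 208 203 195 156]
 [197 208 205 188 162 136 143 180 201 210 207 211 214 207 182]
 [204 206 203 199 192 185 186 199 204 208 213 201 208 210 204]
 [202 210 201 203 199 200 207 198 205 213 207 211 206 203 203]
 [202 205 203 203 198 201 205 204 200 208 202 200 210 213 203]
 [213 196 208 205 205 200 203 212 206 200 215 206 204 211 205]
 [207 200 202 199 203 200 203 203 207 207 208 213 208 222 210]
 [204 211 205 203 203 197 205 201 202 205 202 206 210 211 203]
 [191 218 209 220 199 203 199 197 198 203 213 212 228 219 227]
 [167 225 204 221 211 210 218 209 206 213 220 214 255 212 148]
 [100 185 208 247 223 222 213 207 220 231 230 208 255 149 101]]
```

```bash
python3 - <<'E'
from h import *
R=[]
for nm in ('top0','top_j','top_y'):
    im=cv2.imread(f'pics/{nm}.png'); S=cv2.cvtColor(im,cv2.COLOR_BGR2HSV)[...,1]; u0=proj('top',[664.5,73,170])[0]
    P=[];W=[]
    for v in range(int(u0[1])-10,int(u0[1])+11):
        for u in range(int(u0[0])-10,int(u0[0])+11):
            q=ray('top',(u,v),170)[:2]
            if np.hypot(*(q-[664.5,73.]))<21: P.append(q);W.append(max(0,175.-S[v,u]))
    P=np.array(P);W=np.array(W);m=(P*W[:,None]).sum(0)/W.sum();C_=np.cov(P.T,aweights=W);ev,V=np.linalg.eigh(C_);d=V[:,1]
    for c in ([664.5,73],[666.3,73.7],[663,72.3]):
        a=np.degrees(np.arctan2(*(m-c)[::-1])); print(nm,c,'centroid angle',a.round(1),end=' ')
    if d@(m-[664.5,73])<0:d=-d
    print('line angle',np.degrees(np.arctan2(d[1],d[0])).round(1),ev.round(1))
E
```

```text
top0 [664.5, 73] centroid angle 162.8 top0 [666.3, 73.7] centroid angle 168.2 top0 [663, 72.3] centroid angle 156.3 line angle 168.9 [ 9.  31.6]
top_j [664.5, 73] centroid angle 162.9 top_j [666.3, 73.7] centroid angle 168.3 top_j [663, 72.3] centroid angle 156.5 line angle 168.8 [ 8.9 32.1]
top_y [664.5, 73] centroid angle 22.2 top_y [666.3, 73.7] centroid angle 22.3 top_y [663, 72.3] centroid angle 22.5 line angle 24.3 [ 8.8 17.1]
```

The knob's tick turned about 145° (2.53 rad), which is 0.09 rad more than the wrist turned it. It therefore jumped forward on release, which fits one click. The drawer front is unmoved, so I'll hand in.

```bash
python3 -c "
from workcell import env
print(env.hand_in())"
```

```text
the job is handed in; nothing more can be done
None
```

The job is handed in at about 72 s: all four cups are in the drawer, the drawer is pushed shut, and the knob is turned to what I read as its first click. No verdict was reported, so these are my own checks.

- **Cups:** I stood orange, blue, yellow and green side by side in the bay, and the last picture before closing shows all four upright. They are out of sight now the drawer is shut.
- **Drawer:** It stops dead under 25 N, and its front has sat at the same place at the till's edge in every picture since it stopped. A thin line still shows between the front and the till. It looks like a viewing-angle effect, but I could not read the drawer joint directly.
- **Lock:** Torque rose to about 0.16 N m once the bolt was tight. It fell through zero and settled near −0.055 N m, which is what a clutch past its snap point would do. After release the knob's mark had turned about 2.53 rad against 2.44 rad by the wrist, so it sprang forward into the notch: one click.
- **Stapler and ticket block:** I never touched or moved them. I did not re-measure their positions at the end.
- **Disagreement:** In the side view the fingertips sat about 22 mm higher than the stated tool reach. The first drawer push therefore caught only the top edge of the front, and the second passed over it. I repeated the push lower down.

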